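# Stack the stepped terracotta herb planter

### The job

Build the zigzag herb planter on the broad terracotta base trough that carries the aluminium tag holder. Set the white-rimmed trough on the base's lip, parallel to it and centred across it, but shifted about 4 cm lengthwise away from the tag holder; then set the blue-rimmed trough on the white one's lip, shifted about 4 cm back the other way so that it stands straight above the base. Put each down gently without dropping it, and leave the plain unglazed spare trough where it is.

Things in the scene. Friction and masses are not known exactly. Their poses are not given: they have to be found in the camera images.
- base: Broad plain terracotta trough fixed to the ledge: 76 mm wide (x), 170 mm long (y), 60 mm high (z), open on top, its rim a flat lip 23 mm wide all round (the lip's top is 60 mm above the origin). Origin: centre of the underside; z up, y along its length. A 40 mm wide aluminium tag holder with a paper tag is clipped to its -y end, reaching 109 mm from the origin in -y and 71 mm up; so +y points away from the tag holder. It may be turned any way about the vertical.
- white: Terracotta trough with a white-glazed rim, goes in the middle. 58 mm wide (x), 150 mm long (y), 48 mm high (z), 260 to 460 g, open on top with straight upright sides and a flat underside; walls 8 mm, the rim turned inward as a flat lip 14 mm wide. Stands loose and upright on the ledge. Origin: centre of the underside; z up, y along its length; both ends are alike.
- blue: Terracotta trough with a blue rim, goes on top. 58 mm wide (x), 150 mm long (y), 48 mm high (z), 260 to 460 g, open on top with straight upright sides and a flat underside; walls 8 mm, the rim turned inward as a flat lip 14 mm wide. Stands loose and upright on the ledge. Origin: centre of the underside; z up, y along its length; both ends are alike.
- spare: Spare terracotta trough with a plain unglazed terracotta rim, narrower than the base and without tag holder; to be left alone. 58 mm wide (x), 150 mm long (y), 48 mm high (z), 260 to 460 g, open on top with straight upright sides and a flat underside; walls 8 mm, the rim turned inward as a flat lip 14 mm wide. Stands loose and upright on the ledge. Origin: centre of the underside; z up, y along its length; both ends are alike.
There are look-alikes about, which are no part of the job. What is shaped like the white but pink or turquoise is not meant.

How it is judged:
By the outcome, as a careful person would: the job done as asked, in the order asked, and still so for the second after the job is handed in, with the robot touching nothing.
It also fails if it takes over 58 s, if anything falls off the work surface, if the arm or the gripper's body presses on something with over 40 N, if the wrist force passes 120 N, or if a joint passes its speed limit or range.

### The arm

A 6-joint arm with a two-finger parallel gripper is mounted at the origin on the work surface. World frame = base frame: x ahead of the robot, y to its left, z up, the work surface at z = 0. Lengths are in mm, angles in rad, forces in N, time in s.
With the tool pointing down it reaches from about 350 to 875 mm from the base axis. Payload 4.2 kg.
Tool frame: the origin (TCP) lies at the very end of the fingers, on their centre line; the grasp point (between the pads) lies arm.grip_depth behind it (arm.grip_depth is the distance from the TCP to the grasp point, in mm); x points along the fingers, y is the direction in which the jaws open and shut, and the axes are right-handed (so a half turn about x gives the same grasp; the last joint's range is limited). The gripper opens to 85 mm and grips with 20 to 120 N. Pads are 22 mm wide; open, the fingers measure 114 mm over their backs; the gripper's body (76 mm by 85 mm) begins 54 mm behind the grasp point. The pads swing forward as they close: fully open they stand 13 mm farther back than shut.
Start: joints at [1.368, 0.385, 0.008, 0, -1.194, -0.259], TCP at [278.441, 559.526, 191.512] pointing down, gripper open.
Joint ranges: [-3.14, 3.14], [-1.21, 2.06], [-1.07, 1.41], [-3.16, 2.05], [-2.99, -0.16], [-3.1, 3.1]. Speed limits (rad/s): [2.79, 2.79, 3.14, 3.14, 3.14, 3.14].

### API

Orientations are given as a unit quaternion [x, y, z, w].
In Python, from bench import arm, get_image, models gives the robot as it stands.
- The arm moves only by the tool arm_command, never from a script. Its argument "rows" is a list of rows, each an object of numbers: "dx", "dy", "dz": the shift along the tool's x, y, z in m; "wx", "wy", "wz": the turn, a rotation vector about the tool's x, y, z in degrees; "gripper": the closure, from -1 (fully open) to 1 (shut). A call has exactly 8 rows; each row is the pose to reach, as a shift and turn from the pose measured when the call began, along the tool's axes at that moment; what a row does not reach only later rows make up. A row lasts 1/10 s, in which the tool goes at most 50 mm and 8.59 degrees, less where a joint would pass 70% of its speed; a pose out of reach is approached as far as the arm can. A call with a gripper value outside its range is refused whole. The fingers move at their own pace and stop on an object; the grip force is fixed at half the most. Time passes only in rows, so rows that repeat a pose let the fingers close, or fill a call up. It gives the time, the measured TCP pose, the force and the opening at its end, in the units of the state.
- arm.read_state(): the state, without advancing time (a new reading comes with each control period).
- get_image(name): name is "side" or "top" or "wrist"; returns a dict with "img" (420x560x3 uint8, red, green, blue), "K" (3x3 intrinsics, pixels), "rvec" (rotation vector, rad) and "tvec" (3), from world to camera coordinates, as OpenCV has them; the wrist camera has in their place "T_tool_cam" (4x4, takes a point from camera to tool coordinates, whose origin is the TCP and whose axes are the tool frame's). Camera axes: x right, y down, z forward; pixel columns grow to the right and rows downward; lengths in mm; the calibration is good to about 2 mm. A picture is of the moment at which its call begins: read the wrist's pose just before it. There is no depth.
- arm.job_done(): hands the job in, once; it reports no verdict.
Trained networks look in the newest picture that a camera, given by its name, has taken for a name from the list of things; names that differ only in an ending like _2 or _b are one class to them, and where a whole thing is asked for, a point or a joint stands for the part that bears it (a point fixed in the world has none). Each returns a list of dicts, best first, with "conf" (0 to 1); they miss things now and then, are a little off and sometimes report something else, mostly with a low value. They report only what shows in the picture. A call takes as long as a camera call. They do not tell look-alikes from the thing itself.
- models.cut_out(camera, query): "mask" (420x560 bool, what is visible of it) and "extent" ([left, top, right, bottom] in pixels, round what is visible of it).
The state is a dict: "clock": time; "joints": joint angles; "joint_vel": joint speeds; "joint_efforts": joint torques, N m; "position": TCP position; "ee_rot": TCP orientation; "contact_force": force on the tool from outside, world axes, zero at the start; "wrist_torque": the same for the moment, N m; "gripper_width": finger opening in mm.
Only numpy, scipy, OpenCV 4.12 (cv2) and the standard library are available. Lean on these libraries where they do the work, as an engineer would, in place of code of your own. Each camera call takes 0.05 s, during which the arm holds its last target.

## Working session

There is one attempt and no reset: what is moved stays moved. The work goes in short steps, Python scripts to look and compute and a tool call to move; the robot and the scene stay as the last step left them, time stands still between calls to the robot, and variables do not carry over. Pictures are saved under pics/ and viewed, and the job is handed in when it is done.

Besides the shell and the picture viewer there is one more tool, called as name(argument=value, ...) on one line, values as JSON. arm_command: Moves the arm, as the interface text tells. Its arguments: {"type":"object","properties":{"rows":{"type":"array"}},"required":["rows"]}

```bash
ls; mkdir -p pics; python3 - <<'E'
from bench import arm,get_image,models
import cv2,numpy as np,pickle
s=arm.read_state();print(s, arm.grip_depth)
for n in ["side","top","wrist"]:
    d=get_image(n);cv2.imwrite(f"pics/{n}0.png",d["img"][:,:,::-1]);pickle.dump(d,open(f"{n}0.pkl","wb"))
    print(n,{k:np.round(v,3).tolist() for k,v in d.items() if k!="img"})
E
```

```text
pics
{'clock': 0.0, 'joints': array([ 1.36760986e+00,  3.85580014e-01,  6.61018274e-03, -5.02828952e-04,
       -1.19397961e+00, -2.58617168e-01]), 'joint_vel': array([ 0.0017724 ,  0.00036454,  0.001264  ,  0.00030618, -0.00096503,
       -0.00153996]), 'joint_efforts': array([-1.12537145e-04, -3.92281222e+01,  1.88393158e+01,  4.18596447e+00,
       -4.76145142e-03,  1.01477930e-06]), 'position': array([278.15372977, 558.94155427, 190.40081997]), 'ee_rot': array([-0.68818095,  0.16265455,  0.6884691 ,  0.1611235 ]), 'contact_force': array([-0.08021356,  0.17980676,  0.36272491]), 'wrist_torque': array([-0.04613375,  0.03380477, -0.01327461]), 'gripper_width': 85.59577824745057} 18.700000000000003
side {'K': [[439.362, 0.0, 290.242], [0.0, 439.362, 209.367], [0.0, 0.0, 1.0]], 'rvec': [2.286, -0.732, 0.315], 'tvec': [-403.685, 226.995, 1110.053]}
top {'K': [[437.749, 0.0, 274.663], [0.0, 437.749, 204.563], [0.0, 0.0, 1.0]], 'rvec': [2.168, -2.187, 0.037], 'tvec': [-5.784, 485.349, 1174.756]}
wrist {'K': [[365.475, 0.0, 283.267], [0.0, 365.475, 209.268], [0.0, 0.0, 1.0]], 'T_tool_cam': [[0.0, -0.323, 0.947, -181.713], [1.0, -0.0, -0.0, 0.654], [0.0, 0.947, 0.323, -84.293], [0.0, 0.0, 0.0, 1.0]]}
```

View pics/top0.png

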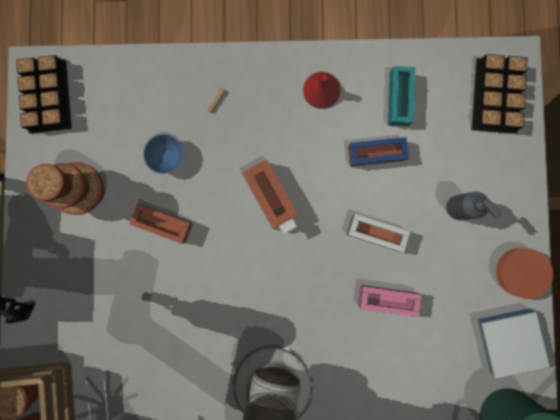

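View pics/side0.png

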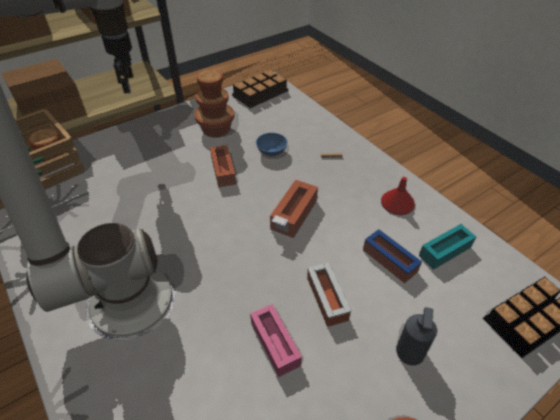

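View pics/wrist0.png

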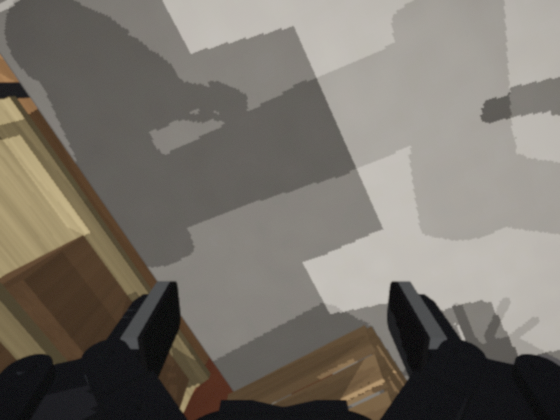

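The top picture shows these candidates:
- **Base:** (270,195), with its tag at (288,227).
- **White:** (379,232). Its look-alikes are pink (390,300) and turquoise (402,95).
- **Blue:** (378,151). The blue bowl at (163,153) and the turquoise trough could be mistaken for it.
- **Spare:** (160,222), narrow, with no tag.

Next I fit box silhouettes to the masks.

```bash
cat > h.py <<'E'
import cv2,numpy as np,pickle
from scipy.optimize import minimize
from scipy.spatial.transform import Rotation as R
S={"base":(76,170,60),"white":(58,150,48),"blue":(58,150,48),"spare":(58,150,48)}
def cam_of(d,state=None):
    if "rvec" in d: return cv2.Rodrigues(np.array(d["rvec"],float))[0],np.array(d["tvec"],float).ravel()
    T=np.eye(4);T[:3,:3]=R.from_quat(state["ee_rot"]).as_matrix();T[:3,3]=state["position"]
    C=np.linalg.inv(T@np.array(d["T_tool_cam"]));return C[:3,:3],C[:3,3]
def proj(P,d,state=None):
    Rm,t=cam_of(d,state);c=P@Rm.T+t;q=c@np.array(d["K"]).T;return q[:,:2]/q[:,2:]
def ray(px,z,d,state=None):
    Rm,t=cam_of(d,state);v=Rm.T@np.linalg.inv(d["K"])@np.array([px[0],px[1],1.]);o=-Rm.T@t
    return o+v*(z-o[2])/v[2]
def box(name,x,y,th,z0=0):
    w,l,h=S[name];P=np.array([[a*w/2,b*l/2,c*h] for a in(-1,1) for b in(-1,1) for c in(0,1)])
    return P@R.from_euler('z',th).as_matrix().T+[x,y,z0]
def sil(P,d,state=None):
    m=np.zeros(d["img"].shape[:2],np.uint8);q=proj(P,d,state)
    h=cv2.convexHull(np.round(q*16).astype(np.int32));cv2.fillConvexPoly(m,h,1,cv2.LINE_8,4);return m>0
def fit(name,obs,x0,z0=0):
    # obs list of (mask,d,state)
    def cost(p):
        c=0
        for m,d,s in obs:
            k=sil(box(name,p[0],p[1],p[2],z0),d,s);c+=1-(k&m).sum()/max(1,(k|m).sum())
        return c
    best=None
    for _ in range(3):
        r=minimize(cost,x0 if best is None else best.x,method="Nelder-Mead",options=dict(initial_simplex=np.array([[0,0,0],[12,0,0],[0,12,0],[0,0,.15]])+(x0 if best is None else best.x),xatol=.05,fatol=1e-5))
        best=r
    return best
E
python3 - <<'E'
from h import *
from bench import models,get_image,arm
D={}
for n in("top","side"):
    d=get_image(n);D[n]=d
    for q in S:
        r=models.cut_out(n,q);print(n,q,[(np.round(a["extent"]).tolist(),round(a["conf"],2)) for a in r]); D[n,q]=r
pickle.dump(D,open("D.pkl","wb"));print(arm.read_state()["clock"])
t=D["top"]
for nm,px in dict(base=(270,195),white=(379,232),blue=(378,151),spare=(160,222),tag=(288,227),pink=(390,300),turq=(402,95)).items(): print(nm,ray(px,50,t).round())
E
```

```text
top base [([242.0, 157.0, 297.0, 231.0], 0.59)]
top white [([349.0, 212.0, 410.0, 251.0], 0.93), ([387.0, 66.0, 413.0, 128.0], 0.84), ([358.0, 286.0, 420.0, 315.0], 0.65)]
top blue [([132.0, 204.0, 192.0, 244.0], 0.17)]
top spare [([132.0, 206.0, 192.0, 242.0], 0.92)]
side base [([270.0, 177.0, 318.0, 237.0], 0.76)]
side white [([307.0, 266.0, 352.0, 328.0], 0.83), ([251.0, 306.0, 302.0, 377.0], 0.62), ([418.0, 221.0, 480.0, 270.0], 0.6)]
side blue [([360.0, 230.0, 420.0, 279.0], 0.65)]
side spare [([210.0, 146.0, 234.0, 188.0], 0.64)]
0.65
base [509.   1.  50.]
white [ 409. -283.   50.]
blue [ 622. -285.   50.]
spare [440. 293.  50.]
tag [424. -46.  50.]
pink [ 233. -307.   50.]
turq [ 771. -352.   50.]
```

```bash
python3 - <<'E'
from h import *
D=pickle.load(open("D.pkl","rb"))
X0=dict(base=(509,1,.45),white=(409,-283,1.3),blue=(622,-285,1.6),spare=(440,293,1.2))
out={}
# blue top: GrabCut
d=D["top"];bgr=np.ascontiguousarray(d["img"][:,:,::-1])
m=np.zeros(bgr.shape[:2],np.uint8);cv2.grabCut(bgr,m,(342,130,74,42),np.zeros((1,65)),np.zeros((1,65)),5,cv2.GC_INIT_WITH_RECT)
bm=(m==1)|(m==3);print(bm.sum(),np.argwhere(bm).min(0),np.argwhere(bm).max(0))
for n in X0:
    for cams in (("top",),("side",),("top","side")):
        obs=[]
        for c in cams:
            mk=bm if (n=="blue" and c=="top") else D[c,n][0]["mask"]
            obs.append((mk,D[c],None))
        # yaw convention: y axis along length
        best=min((fit(n,obs,np.array([X0[n][0],X0[n][1],t])) for t in np.arange(0,3.1,.4)),key=lambda r:r.fun)
        print(n,cams,best.x.round(3),round(best.fun,3));out[n]=best.x
pickle.dump(out,open("fit0.pkl","wb"))
for c in("top","side"):
    im=cv2.resize(np.ascontiguousarray(D[c]["img"][:,:,::-1]),None,fx=3,fy=3,interpolation=cv2.INTER_CUBIC)
    for n,p in out.items():
        q=(proj(box(n,*p),D[c])*3+1).astype(int);
        for a in range(8):
            for b in range(a):
                if bin(a^b).count("1")==1: cv2.line(im,q[a].tolist(),q[b].tolist(),(0,255,0),1)
    im=im[380:820,380:1260] if c=="top" else im[480:1020,600:1400]
    im=im[:600,:]
    if im.shape[1]>800: im=im[:,80:]
    cv2.imwrite(f"pics/fit_{c}.png",im)
E
```

```text
1709 [137 349] [170 408]
base ('top',) [510.634   1.508  -1.05 ] 0.118
base ('side',) [513.104   0.705  -1.075] 0.041
base ('top', 'side') [ 5.11406e+02 -2.08000e-01  2.08300e+00] 0.175
white ('top',) [ 4.07346e+02 -2.83887e+02 -3.33000e-01] 0.097
white ('side',) [ 407.852 -286.498    2.794] 0.047
white ('top', 'side') [ 4.07409e+02 -2.85847e+02 -3.33000e-01] 0.148
blue ('top',) [ 619.116 -289.738    3.136] 0.128
blue ('side',) [ 6.25964e+02 -2.90436e+02  7.20000e-02] 0.066
blue ('top', 'side') [ 6.23958e+02 -2.89220e+02  8.00000e-02] 0.22
spare ('top',) [ 4.35709e+02  2.97274e+02 -3.62000e-01] 0.074
spare ('side',) [ 4.36947e+02  2.94858e+02 -3.75000e-01] 0.078
spare ('top', 'side') [ 4.37359e+02  2.95581e+02 -3.78000e-01] 0.167
```

View pics/fit_top.png

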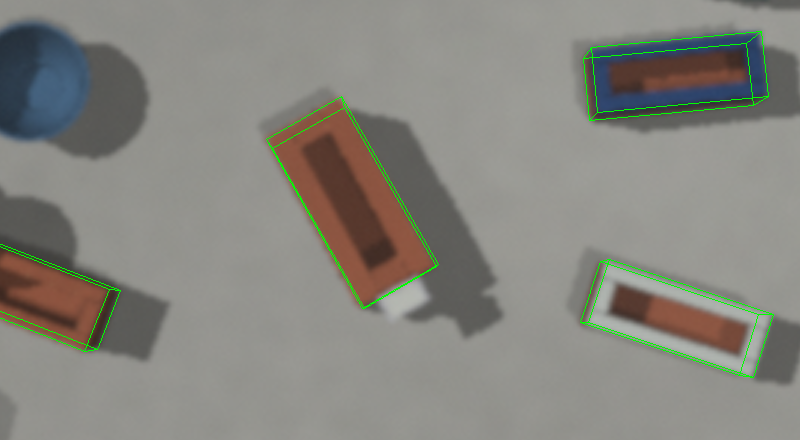

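View pics/fit_side.png

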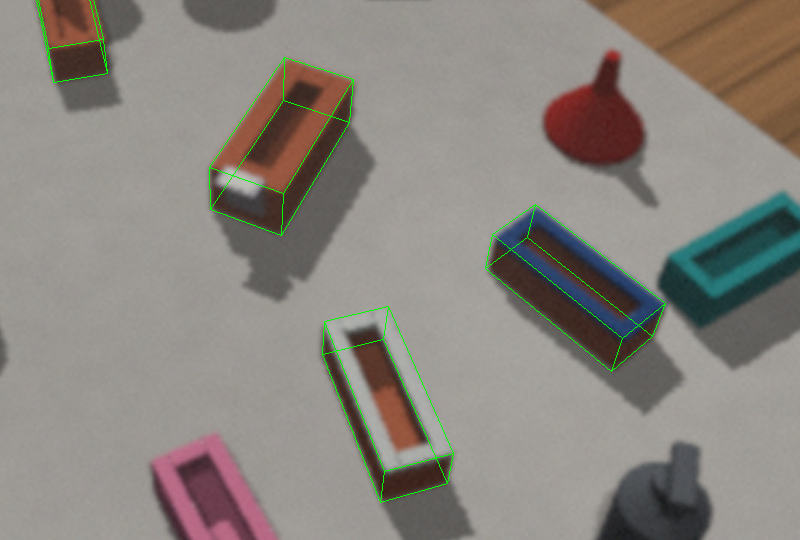

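The green box outlines follow the base, white, blue and spare troughs in both views. White and blue are the right choices: their rim colours are clear, and pink and turquoise are separate objects. Next I plan the move to above white.

```bash
cat >> h.py <<'E'
def toolR(ang):  # tool y horizontal at angle ang
    x=np.array([0,0,-1.]);y=np.array([np.cos(ang),np.sin(ang),0]);return np.c_[x,y,np.cross(x,y)]
def yang(state):
    y=R.from_quat(state["ee_rot"]).as_matrix()[:,1];return np.arctan2(y[1],y[0])
def rel(state,pos,ang):
    R0=R.from_quat(state["ee_rot"]).as_matrix()
    d=R0.T@(np.array(pos)-state["position"]);w=R.from_matrix(R0.T@toolR(ang)).as_rotvec(degrees=True)
    return (d/1000).round(4),w.round(2)
E
python3 - <<'E'
from h import *
from bench import arm
s=arm.read_state();print("tool y ang",np.degrees(yang(s)))
print(R.from_quat(s["ee_rot"]).as_matrix().round(3))
for n,p in pickle.load(open("fit0.pkl","rb")).items():print(n,np.degrees(p[2])%180)
a=np.radians(-19.1)
for pos,ang in (((450,300,230),yang(s)),((480,0,230),yang(s)),((407,-286,200),a),((407,-286,200),a+np.pi)): print(pos,rel(s,pos,ang))
E
```

```text
tool y ang -116.4599692342971
[[-0.    -0.446 -0.895]
 [ 0.    -0.895  0.446]
 [-1.    -0.     0.   ]]
base 119.36047755888667
white 160.89824087310618
blue 4.556757956458396
spare 158.3303457764495
(450, 300, 230) (array([-0.0385,  0.1559, -0.2692]), array([0., 0., 0.]))
(480, 0, 230) (array([-0.0385,  0.4111, -0.4297]), array([0., 0., 0.]))
(407, -286, 200) (array([-0.0085,  0.6997, -0.4918]), array([-97.36,  -0.  ,   0.  ]))
(407, -286, 200) (array([-0.0085,  0.6997, -0.4918]), array([82.64,  0.  ,  0.  ]))
```

arm_command(rows=[{"dx":-0.04,"dy":0.411,"dz":-0.43,"wx":60,"gripper":-1},{"dx":-0.04,"dy":0.411,"dz":-0.43,"wx":60,"gripper":-1},{"dx":-0.04,"dy":0.411,"dz":-0.43,"wx":60,"gripper":-1},{"dx":-0.04,"dy":0.411,"dz":-0.43,"wx":60,"gripper":-1},{"dx":-0.04,"dy":0.411,"dz":-0.43,"wx":60,"gripper":-1},{"dx":-0.04,"dy":0.411,"dz":-0.43,"wx":60,"gripper":-1},{"dx":-0.04,"dy":0.411,"dz":-0.43,"wx":60,"gripper":-1},{"dx":-0.04,"dy":0.411,"dz":-0.43,"wx":60,"gripper":-1}])

```text
validation failed for argument at $.ro...
```

```bash
python3 - <<'E'
from h import *
from bench import arm
s=arm.read_state();print(s["position"],np.degrees(yang(s)),s["joints"].round(2))
a=np.radians(160.9)
print(rel(s,(407,-286,200),a))
E
```

```text
[278.45193626 559.52268244 191.52534583] -116.4599692342971 [ 1.37  0.38  0.01 -0.   -1.19 -0.26]
(array([-0.0085,  0.6997, -0.4918]), array([82.64,  0.  ,  0.  ]))
```

arm_command(rows=[{"dx":-0.04,"dy":0.411,"dz":-0.43,"wx":60,"wy":0,"wz":0,"gripper":-1},{"dx":-0.04,"dy":0.411,"dz":-0.43,"wx":60,"wy":0,"wz":0,"gripper":-1},{"dx":-0.04,"dy":0.411,"dz":-0.43,"wx":60,"wy":0,"wz":0,"gripper":-1},{"dx":-0.04,"dy":0.411,"dz":-0.43,"wx":60,"wy":0,"wz":0,"gripper":-1},{"dx":-0.04,"dy":0.411,"dz":-0.43,"wx":60,"wy":0,"wz":0,"gripper":-1},{"dx":-0.04,"dy":0.411,"dz":-0.43,"wx":60,"wy":0,"wz":0,"gripper":-1},{"dx":-0.04,"dy":0.411,"dz":-0.43,"wx":60,"wy":0,"wz":0,"gripper":-1},{"dx":-0.04,"dy":0.411,"dz":-0.43,"wx":60,"wy":0,"wz":0,"gripper":-1}])

```text
clock: 1.45
position: [414.1, 182.2, 219.0]
ee_rot: [0.515, -0.484, -0.515, -0.485]
contact_force: [0.7, -0.4, 0.3]
gripper_width: 85.3
```

```bash
python3 - <<'E'
from h import *
from bench import arm
s=arm.read_state();print(s["position"],np.degrees(yang(s)),s["joints"].round(2))
a=np.radians(160.9)
print(rel(s,(407,-286,200),a))
E
```

```text
[414.12025359 182.21692287 219.00174149] -176.56371849614058 [ 0.78  0.06 -0.35  0.   -1.16 -0.72]
(array([ 0.0186,  0.0352, -0.467 ]), array([22.54,  0.06,  0.05]))
```

arm_command(rows=[{"dx":0.019,"dy":0.035,"dz":-0.467,"wx":22.5,"wy":0,"wz":0,"gripper":-1},{"dx":0.019,"dy":0.035,"dz":-0.467,"wx":22.5,"wy":0,"wz":0,"gripper":-1},{"dx":0.019,"dy":0.035,"dz":-0.467,"wx":22.5,"wy":0,"wz":0,"gripper":-1},{"dx":0.019,"dy":0.035,"dz":-0.467,"wx":22.5,"wy":0,"wz":0,"gripper":-1},{"dx":0.019,"dy":0.035,"dz":-0.467,"wx":22.5,"wy":0,"wz":0,"gripper":-1},{"dx":0.019,"dy":0.035,"dz":-0.467,"wx":22.5,"wy":0,"wz":0,"gripper":-1},{"dx":0.019,"dy":0.035,"dz":-0.467,"wx":22.5,"wy":0,"wz":0,"gripper":-1},{"dx":0.019,"dy":0.035,"dz":-0.467,"wx":22.5,"wy":0,"wz":0,"gripper":-1}])

```text
clock: 2.25
position: [407.9, -217.6, 202.9]
ee_rot: [-0.411, 0.575, 0.41, 0.577]
contact_force: [1.3, 0.6, 1.0]
gripper_width: 85.2
```

```bash
cat > look.py <<'E'
from h import *
from bench import arm,get_image,models
import sys
def look(tag,name,x0,z0=0,cam="wrist",dofit=True):
    s=arm.read_state();d=get_image(cam);pickle.dump((s,d),open(f"{tag}.pkl","wb"))
    im=np.ascontiguousarray(d["img"][:,:,::-1]);res=None
    if dofit:
        r=models.cut_out(cam,name);print([(np.round(a["extent"]).tolist(),round(a["conf"],2)) for a in r])
        st=s if cam=="wrist" else None
        # pick mask best overlapping the expected silhouette
        e=sil(box(name,*x0,z0),d,st);r=sorted(r,key=lambda a:-(a["mask"]&e).sum())
        if r and (r[0]["mask"]&e).sum()>0:
            f=fit(name,[(r[0]["mask"],d,st)],np.array(x0),z0);res=f.x;print(name,res.round(2),np.degrees(res[2]).round(2),f.fun)
        for p,c in ((x0,(255,0,255)),(res,(0,255,0))):
            if p is None: continue
            q=proj(box(name,*p,z0),d,st).astype(int)
            for a in range(8):
                for b in range(a):
                    if bin(a^b).count("1")==1: cv2.line(im,q[a].tolist(),q[b].tolist(),c,1)
    cv2.imwrite(f"pics/{tag}.png",im);print(s["position"].round(1),np.degrees(yang(s)).round(2),s["clock"]);return s,d,res
E
python3 - <<'E'
from look import *
look("w1","white",(407.4,-285.8,-.333))
E
```

```text
[([226.0, 10.0, 298.0, 192.0], 0.9), ([398.0, 1.0, 491.0, 103.0], 0.71)]
white [ 4.0757e+02 -2.8432e+02 -3.2000e-01] -18.62 0.0358244772026054
[ 407.9 -217.6  202.9] 160.95 2.25
```

View pics/w1.png

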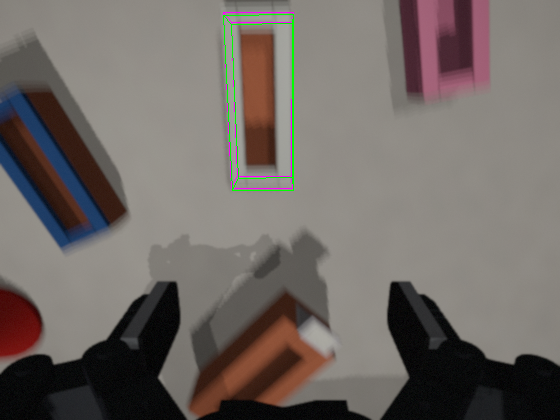

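The wrist view shows white at (260,100) with both fits on it, and they agree within 2 mm. Pink is at (445,50), blue at (60,170), and the base with its tag at (315,335). Now I go to white.

```bash
python3 - <<'E'
from h import *
from bench import arm
s=arm.read_state()
for z in (160,70,14): print(rel(s,(407.6,-285,z),np.radians(161.2)))
E
```

```text
(array([ 0.0419, -0.022 , -0.0608]), array([-0.75,  0.01, -0.  ]))
(array([ 0.1319, -0.022 , -0.0609]), array([-0.75,  0.01, -0.  ]))
(array([ 0.1879, -0.022 , -0.0609]), array([-0.75,  0.01, -0.  ]))
```

arm_command(rows=[{"dx":0.03,"dy":-0.022,"dz":-0.061,"wx":-0.7,"wy":0,"wz":0,"gripper":-1},{"dx":0.06,"dy":-0.022,"dz":-0.061,"wx":-0.7,"wy":0,"wz":0,"gripper":-1},{"dx":0.09,"dy":-0.022,"dz":-0.061,"wx":-0.7,"wy":0,"wz":0,"gripper":-1},{"dx":0.12,"dy":-0.022,"dz":-0.061,"wx":-0.7,"wy":0,"wz":0,"gripper":-1},{"dx":0.125,"dy":-0.022,"dz":-0.061,"wx":-0.7,"wy":0,"wz":0,"gripper":-1},{"dx":0.125,"dy":-0.022,"dz":-0.061,"wx":-0.7,"wy":0,"wz":0,"gripper":-1},{"dx":0.125,"dy":-0.022,"dz":-0.061,"wx":-0.7,"wy":0,"wz":0,"gripper":-1},{"dx":0.125,"dy":-0.022,"dz":-0.061,"wx":-0.7,"wy":0,"wz":0,"gripper":-1}])

```text
clock: 3.15
position: [409.0, -285.3, 78.8]
ee_rot: [-0.413, 0.574, 0.411, 0.576]
contact_force: [0.2, 0.5, -0.7]
gripper_width: 85.5
```

```bash
python3 - <<'E'
from look import *
s,_,_=look("w2","white",(407.6,-284.3,-.325))
for z in (60,14): print(rel(s,(407.6,-285,z),np.radians(161.2)))
E
```

```text
[([236.0, 97.0, 344.0, 327.0], 0.94), ([478.0, 2.0, 558.0, 223.0], 0.62)]
white [ 4.0745e+02 -2.8431e+02 -3.2000e-01] -18.39 0.03393872683911214
[ 409.  -285.3   78.8] 161.21 3.15
(array([ 0.0188,  0.0015, -0.0002]), array([0.01, 0.  , 0.22]))
(array([ 0.0648,  0.0017, -0.0002]), array([0.01, 0.  , 0.22]))
```

View pics/w2.png

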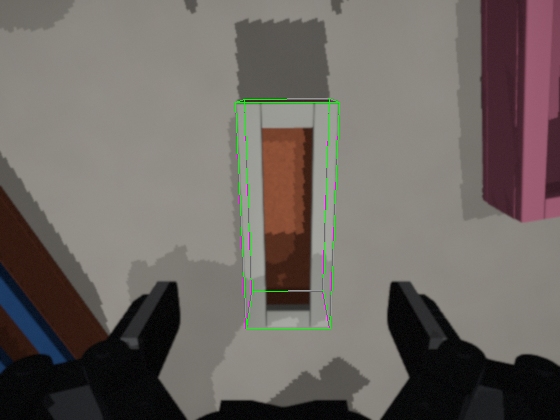

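Jaws straddle white symmetrically, with the trough at x 236–340 in the wrist view and the fingers at 165 and 400. I lower and close.

arm_command(rows=[{"dx":0.02,"dy":0.0015,"dz":0,"wx":-0.4,"wy":0,"wz":0.2,"gripper":-1},{"dx":0.04,"dy":0.0015,"dz":0,"wx":-0.4,"wy":0,"wz":0.2,"gripper":-1},{"dx":0.058,"dy":0.0015,"dz":0,"wx":-0.4,"wy":0,"wz":0.2,"gripper":-1},{"dx":0.064,"dy":0.0015,"dz":0,"wx":-0.4,"wy":0,"wz":0.2,"gripper":-1},{"dx":0.064,"dy":0.0015,"dz":0,"wx":-0.4,"wy":0,"wz":0.2,"gripper":-1},{"dx":0.064,"dy":0.0015,"dz":0,"wx":-0.4,"wy":0,"wz":0.2,"gripper":1},{"dx":0.064,"dy":0.0015,"dz":0,"wx":-0.4,"wy":0,"wz":0.2,"gripper":1},{"dx":0.064,"dy":0.0015,"dz":0,"wx":-0.4,"wy":0,"wz":0.2,"gripper":1}])

```text
clock: 4.05
position: [407.9, -285.0, 15.2]
ee_rot: [-0.414, 0.573, 0.413, 0.574]
contact_force: [0.3, -0.3, -0.1]
gripper_width: 44.1
```

arm_command(rows=[{"dx":0,"dy":0,"dz":0,"wx":0,"wy":0,"wz":0,"gripper":1},{"dx":0,"dy":0,"dz":0,"wx":0,"wy":0,"wz":0,"gripper":1},{"dx":0,"dy":0,"dz":0,"wx":0,"wy":0,"wz":0,"gripper":1},{"dx":-0.01,"dy":0,"dz":0,"wx":0,"wy":0,"wz":0,"gripper":1},{"dx":-0.03,"dy":0,"dz":0,"wx":0,"wy":0,"wz":0,"gripper":1},{"dx":-0.06,"dy":0,"dz":0,"wx":0,"wy":0,"wz":0,"gripper":1},{"dx":-0.09,"dy":0,"dz":0,"wx":0,"wy":0,"wz":0,"gripper":1},{"dx":-0.12,"dy":0,"dz":0,"wx":0,"wy":0,"wz":0,"gripper":1}])

```text
clock: 4.85
position: [407.6, -285.0, 137.1]
ee_rot: [-0.414, 0.573, 0.413, 0.574]
contact_force: [0.8, -0.7, -0.2]
gripper_width: -0.1
```

The jaws shut to 0, so nothing was gripped. I look again.

```bash
python3 - <<'E'
from look import *
look("w3","white",(407.6,-284.3,-.325))
look("s3","white",(407.6,-284.3,-.325),cam="side")
E
```

```text
[([244.0, 94.0, 328.0, 281.0], 0.74), ([440.0, 0.0, 558.0, 194.0], 0.66)]
white [ 4.0777e+02 -2.8423e+02 -3.2000e-01] -18.15 0.0796668979875087
[ 407.6 -285.   137.1] 161.59 4.85
[([252.0, 306.0, 301.0, 379.0], 0.89), ([419.0, 226.0, 480.0, 267.0], 0.81), ([306.0, 263.0, 349.0, 326.0], 0.62)]
white [ 4.0745e+02 -2.8480e+02 -3.4000e-01] -19.57 0.0756541524459613
[ 410.8 -286.4  140.4] 161.65 4.95
```

View pics/w3.png

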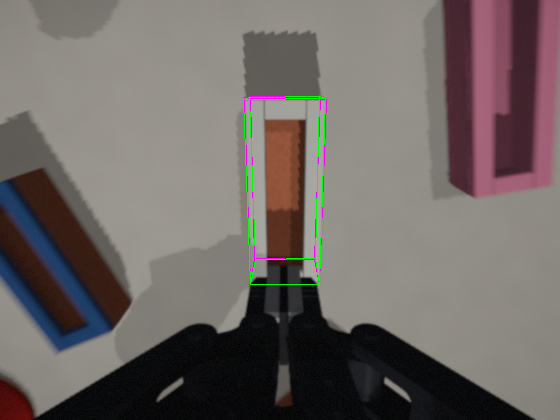

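View pics/s3.png

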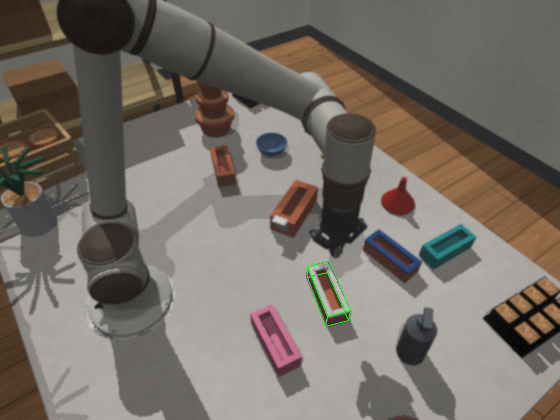

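```bash
python3 - <<'E'
from look import *
s,d=pickle.load(open("w3.pkl","rb"));s2,d2=pickle.load(open("s3.pkl","rb"))
P=np.array([s["position"]]);print("tcp in side",proj(P,d2),"wrist",proj(P,d,s))
M=R.from_quat(s["ee_rot"]).as_matrix();print(M.round(3))
for k in (0,-18.7,-50,-100): print(k,proj(P+M[:,0]*k,d2),proj(P+M[:,0]*k,d,s))
E
python3 -c "
import cv2
im=cv2.imread('pics/s3.png')[190:340,260:420];cv2.imwrite('pics/s3c.png',cv2.resize(im,None,fx=4,fy=4,interpolation=2))"
```

```text
tcp in side [[331.36824687 266.01945089]] wrist [[285.13057107 247.57640482]]
[[ 0.002 -0.949  0.316]
 [-0.     0.316  0.949]
 [-1.    -0.002  0.   ]]
0 [[331.36824687 266.01945089]] [[285.13057107 247.57640482]]
-18.7 [[332.03350223 261.14150137]] [[285.27551177 263.49177988]]
-50 [[333.18775294 252.67801944]] [[285.59369922 298.43070898]]
-100 [[335.14548645 238.32304262]] [[286.4760241  395.31537893]]
```

View pics/s3c.png

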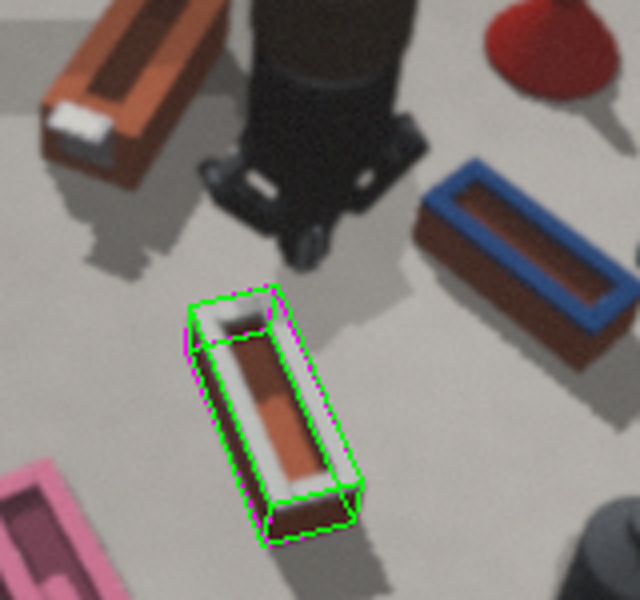

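```bash
python3 - <<'E'
from look import *
s,d=pickle.load(open("w3.pkl","rb"));s2,d2=pickle.load(open("s3.pkl","rb"))
print(s2["position"],s2["clock"],s["joints"].round(3),s2["joints"].round(3), arm.read_state()["position"])
M=R.from_quat(s2["ee_rot"]).as_matrix();P=s2["position"]
from scipy.optimize import least_squares
f=lambda v:np.r_[(proj(np.array([P+M@v]),d2)-[336,256])[0],(proj(np.array([s["position"]+R.from_quat(s["ee_rot"]).as_matrix()@v]),d,s)-[285,268])[0]]
r=least_squares(f,[0,0,0]);print(r.x,r.fun)
d3=get_image("top");cv2.imwrite("pics/t3.png",cv2.resize(d3["img"][120:320,280:480,::-1],None,fx=3,fy=3,interpolation=2))
st=arm.read_state();print("top tcp",(proj(np.array([st["position"]]),d3)-[280,120])*3)
E
```

```text
[ 410.7520812  -286.37154103  140.42320947] 4.95 [-0.283  0.217 -0.381 -0.    -0.971 -0.038] [-0.283  0.214 -0.377  0.002 -0.968 -0.038] [ 408.0124468  -284.92934887  136.29031217]
[-46.0363312   -0.22083004 -11.9614974 ] [0.51526527 0.69587611 0.05861745 0.15018841]
top tcp [[321.7927795  338.02435211]]
```

View pics/t3.png

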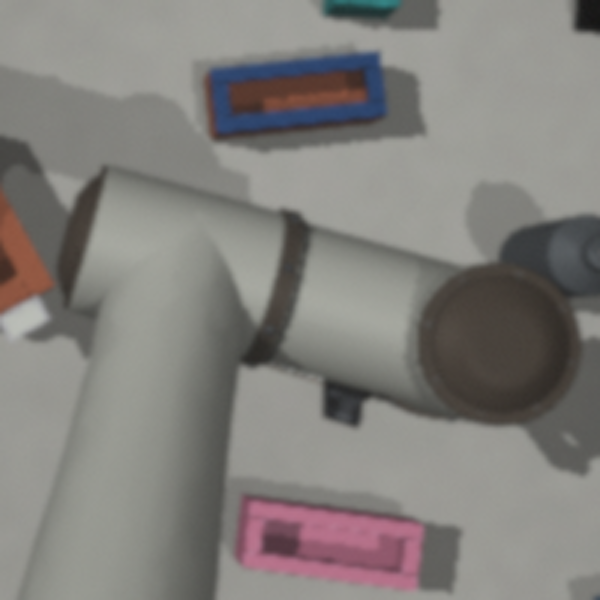

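```bash
python3 - <<'E'
from look import *
s=arm.read_state();d=get_image("wrist");im=d["img"][:,:,::-1]
im=cv2.resize(im[200:400,180:390],None,fx=3,fy=3,interpolation=2);cv2.imwrite("pics/w4.png",cv2.convertScaleAbs(im,alpha=2,beta=20))
Tc=np.linalg.inv(np.array(d["T_tool_cam"]))
for z in(-11,0,11):
  for x in (0,-10,-20,-30,-40,-50):
    q=np.array(d["K"])@(Tc@[x,0,z,1])[:3];print(z,x,((q[:2]/q[2]-[180,200])*3).round(0),round(q[2]),end=" | ")
  print()
for i in range(4):
    print(arm.read_state()["position"])
    get_image("side")
E
```

```text
-11 0 [315.  86.] 196 | -11 -10 [316. 109.] 186 | -11 -20 [316. 133.] 177 | -11 -30 [316. 160.] 167 | -11 -40 [317. 190.] 158 | -11 -50 [317. 225.] 148 | 
0 0 [315. 143.] 199 | 0 -10 [316. 167.] 190 | 0 -20 [316. 194.] 180 | 0 -30 [316. 224.] 171 | 0 -40 [316. 258.] 161 | 0 -50 [317. 295.] 152 | 
11 0 [315. 197.] 203 | 11 -10 [316. 224.] 193 | 11 -20 [316. 253.] 184 | 11 -30 [316. 286.] 174 | 11 -40 [316. 322.] 165 | 11 -50 [317. 363.] 155 | 
[ 406.99611691 -284.62270796  134.60136435]
[ 406.89259191 -284.63036587  134.28597494]
[ 406.97211051 -284.68486659  134.19997843]
[ 407.10098021 -284.71170119  134.21172325]
```

View pics/w4.png

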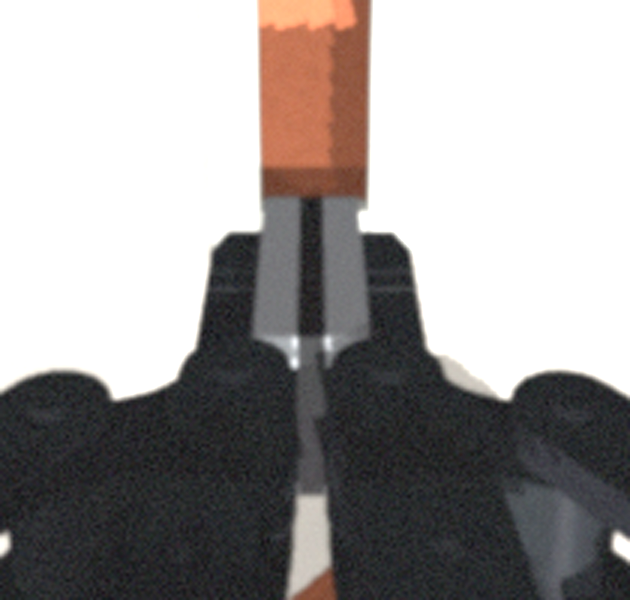

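```bash
python3 - <<'E'
from look import *
s=arm.read_state();d=get_image("side");print(s["position"],R.from_quat(s["ee_rot"]).as_matrix().round(3).tolist())
x0,y0=270,180;k=5
im=cv2.resize(np.ascontiguousarray(d["img"][y0:y0+120,x0:x0+150,::-1]),None,fx=k,fy=k,interpolation=2)
im=cv2.convertScaleAbs(im,alpha=1.6,beta=20)
M=R.from_quat(s["ee_rot"]).as_matrix()
for x,c in((0,(0,0,255)),(-21,(0,255,255)),(-43,(0,255,0)),(-97,(255,0,0))):
    pts=np.array([s["position"]+M@[x,a,b] for a,b in((-12,-11),(12,-11),(12,11),(-12,11))])
    q=((proj(pts,d)-[x0,y0]+.5)*k).astype(np.int32);cv2.polylines(im,[q],True,c,1)
cv2.imwrite("pics/s5.png",im)
E
```

```text
[ 407.21087824 -284.79387979  134.29184868] [[-0.001, -0.949, 0.316], [0.0, 0.316, 0.949], [-1.0, 0.001, 0.0]]
```

View pics/s5.png

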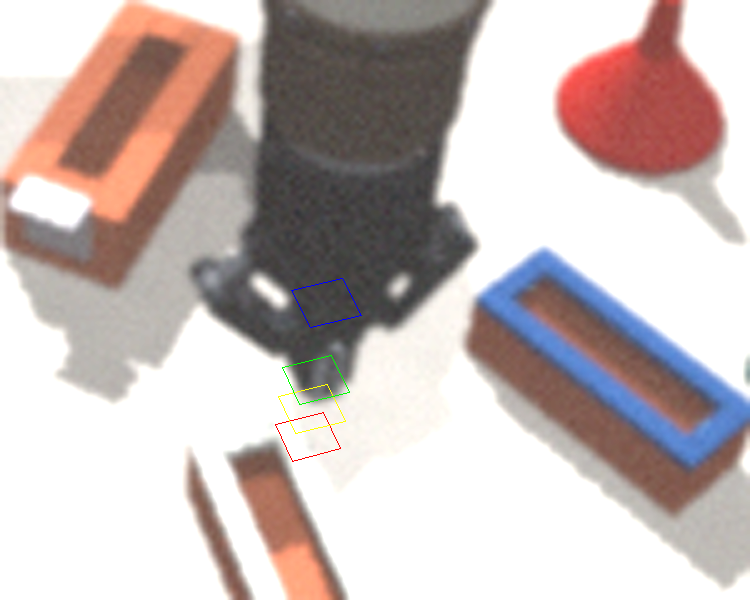

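The wrist and side views both put the visible shut tips about 42 mm behind the reported TCP. The green outline at x = −43 lies on them, and this explains the empty grasp. I open, lower part way and check.

arm_command(rows=[{"dx":0,"dy":0,"dz":0,"wx":0,"wy":0,"wz":0,"gripper":-1},{"dx":0,"dy":0,"dz":0,"wx":0,"wy":0,"wz":0,"gripper":-1},{"dx":0.03,"dy":0,"dz":0,"wx":0,"wy":0,"wz":0,"gripper":-1},{"dx":0.06,"dy":0,"dz":0,"wx":0,"wy":0,"wz":0,"gripper":-1},{"dx":0.09,"dy":0,"dz":0,"wx":0,"wy":0,"wz":0,"gripper":-1},{"dx":0.12,"dy":0,"dz":0,"wx":0,"wy":0,"wz":0,"gripper":-1},{"dx":0.134,"dy":0,"dz":0,"wx":0,"wy":0,"wz":0,"gripper":-1},{"dx":0.134,"dy":0,"dz":0,"wx":0,"wy":0,"wz":0,"gripper":-1}])

```text
clock: 6.2
position: [405.5, -284.2, -1.7]
ee_rot: [-0.412, 0.575, 0.415, 0.572]
contact_force: [-0.1, -0.0, 0.4]
gripper_width: 85.2
```

```bash
python3 - <<'E'
from look import *
s,d,_=look("w6","white",(407.6,-284.5,-.32),dofit=False);print(s["gripper_width"],s["contact_force"])
s=arm.read_state();d=get_image("side")
x0,y0=270,200;k=5
im=cv2.resize(np.ascontiguousarray(d["img"][y0:y0+120,x0:x0+150,::-1]),None,fx=k,fy=k,interpolation=2)
im=cv2.convertScaleAbs(im,alpha=1.6,beta=20)
M=R.from_quat(s["ee_rot"]).as_matrix()
for x,c in((0,(0,0,255)),(-42,(0,255,255)),(-55,(0,255,0))):
    pts=np.array([s["position"]+M@[x,a,b] for a,b in((-43,-11),(43,-11),(43,11),(-43,11))])
    q=((proj(pts,d)-[x0,y0]+.5)*k).astype(np.int32);cv2.polylines(im,[q],True,c,1)
cv2.imwrite("pics/s6.png",im)
print(rel(s,(407.6,-284.6,-32),np.radians(161.6)))
E
```

```text
[ 405.5 -284.2   -1.7] 161.57 6.2
85.23360737725079 [-0.10968362 -0.0116277   0.39934956]
(array([ 0.0317, -0.0008,  0.0004]), array([-0.  , -0.01, -0.16]))
```

View pics/s6.png

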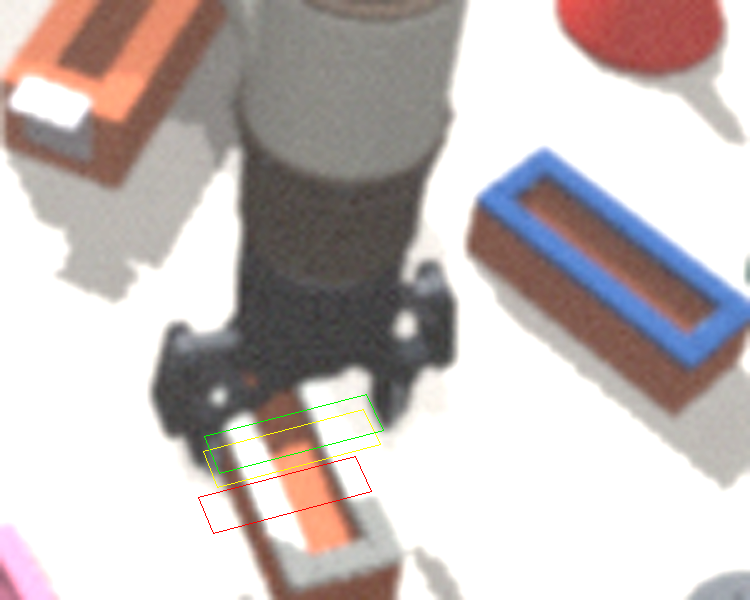

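View pics/w6.png

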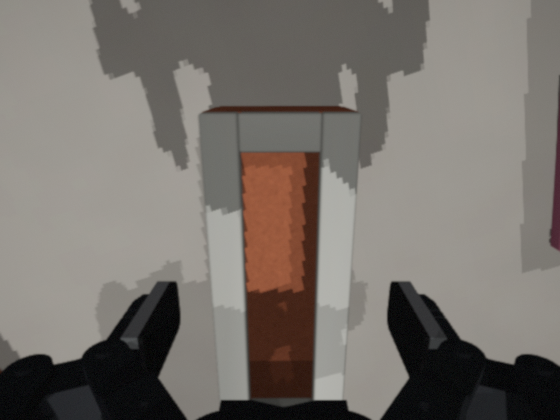

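The fingers straddle white, and their tips lie at the −55 outline, as expected for open jaws. I continue down and close.

arm_command(rows=[{"dx":0.01,"dy":0,"dz":0,"wx":0,"wy":0,"wz":0,"gripper":-1},{"dx":0.02,"dy":0,"dz":0,"wx":0,"wy":0,"wz":0,"gripper":-1},{"dx":0.029,"dy":0,"dz":0,"wx":0,"wy":0,"wz":0,"gripper":-1},{"dx":0.029,"dy":0,"dz":0,"wx":0,"wy":0,"wz":0,"gripper":-1},{"dx":0.029,"dy":0,"dz":0,"wx":0,"wy":0,"wz":0,"gripper":1},{"dx":0.029,"dy":0,"dz":0,"wx":0,"wy":0,"wz":0,"gripper":1},{"dx":0.029,"dy":0,"dz":0,"wx":0,"wy":0,"wz":0,"gripper":1},{"dx":0.029,"dy":0,"dz":0,"wx":0,"wy":0,"wz":0,"gripper":1}])

```text
clock: 7.1
position: [408.0, -285.1, -27.9]
ee_rot: [-0.414, 0.573, 0.414, 0.574]
contact_force: [0.5, -0.1, 2.2]
gripper_width: 57.3
```

```bash
python3 - <<'E'
from look import *
s,d,_=look("w7","white",(407.6,-284.5,-.32),dofit=True);print(s["gripper_width"],s["contact_force"])
E
```

```text
[([183.0, 110.0, 386.0, 411.0], 0.63)]
white [ 4.0902e+02 -2.8464e+02 -3.2000e-01] -18.41 0.07219626168224302
[ 408.  -285.1  -27.9] 161.62 7.1
57.25691063684805 [ 0.48379773 -0.13166196  2.1887429 ]
```

View pics/w7.png

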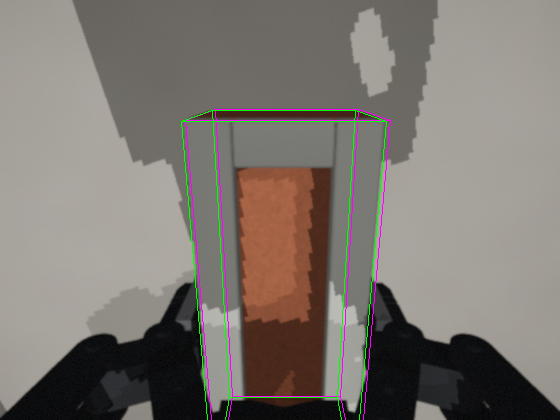

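White is gripped: opening is 57 mm and it is centred in the jaws. I lift it and move to a spot beside the base for a refined look.

```bash
python3 - <<'E'
from look import *
s=arm.read_state();print(s["position"])
print(rel(s,(634,-97,150),np.radians(119.4)))
E
```

```text
[ 408.04986924 -285.10469137  -27.8921498 ]
(array([-0.1779, -0.1552,  0.2497]), array([4.222e+01, 0.000e+00, 3.000e-02]))
```

arm_command(rows=[{"dx":-0.015,"dy":0,"dz":0,"wx":0,"wy":0,"wz":0,"gripper":1},{"dx":-0.04,"dy":0,"dz":0,"wx":0,"wy":0,"wz":0,"gripper":1},{"dx":-0.08,"dy":0,"dz":0,"wx":0,"wy":0,"wz":0,"gripper":1},{"dx":-0.12,"dy":-0.01,"dz":0.016,"wx":6,"wy":0,"wz":0,"gripper":1},{"dx":-0.15,"dy":-0.03,"dz":0.05,"wx":13,"wy":0,"wz":0,"gripper":1},{"dx":-0.177,"dy":-0.054,"dz":0.087,"wx":20,"wy":0,"wz":0,"gripper":1},{"dx":-0.178,"dy":-0.078,"dz":0.126,"wx":27,"wy":0,"wz":0,"gripper":1},{"dx":-0.178,"dy":-0.103,"dz":0.166,"wx":34,"wy":0,"wz":0,"gripper":1}])

```text
clock: 8.0
position: [559.1, -158.6, 150.9]
ee_rot: [-0.226, 0.669, 0.226, 0.671]
contact_force: [0.2, -0.6, -3.0]
gripper_width: 56.9
```

```bash
python3 - <<'E'
from look import *
s=arm.read_state();print(s["position"],s["gripper_width"],s["contact_force"])
print(rel(s,(634,-97,150),np.radians(119.4)))
E
```

```text
[ 559.06526423 -158.57806521  150.90769718] 56.948234822212406 [ 0.23993541 -0.596012   -3.01874398]
(array([0.0011, 0.0036, 0.0969]), array([7.89, 0.12, 0.05]))
```

arm_command(rows=[{"dx":0,"dy":0.0015,"dz":0.04,"wx":4,"wy":0,"wz":0,"gripper":1},{"dx":0.001,"dy":0.003,"dz":0.075,"wx":8,"wy":0,"wz":0,"gripper":1},{"dx":0.001,"dy":0.0035,"dz":0.097,"wx":8,"wy":0,"wz":0,"gripper":1},{"dx":0.001,"dy":0.0035,"dz":0.097,"wx":8,"wy":0,"wz":0,"gripper":1},{"dx":0.001,"dy":0.0035,"dz":0.097,"wx":8,"wy":0,"wz":0,"gripper":1},{"dx":0.001,"dy":0.0035,"dz":0.097,"wx":8,"wy":0,"wz":0,"gripper":1},{"dx":0.001,"dy":0.0035,"dz":0.097,"wx":8,"wy":0,"wz":0,"gripper":1},{"dx":0.001,"dy":0.0035,"dz":0.097,"wx":8,"wy":0,"wz":0,"gripper":1}])

```text
clock: 8.8
position: [633.5, -97.7, 150.3]
ee_rot: [-0.178, 0.683, 0.178, 0.685]
contact_force: [-0.8, -0.3, -2.6]
gripper_width: 57.0
```

```bash
python3 - <<'E'
from look import *
s,d,_=look("w8","base",(511.4,0,-1.058))
print(s["gripper_width"],s["contact_force"])
look("s8","base",(511.4,0,-1.058),cam="side")
print(rel(s,(511.4+.871*40,.491*40,150),np.radians(119.4)))
E
```

```text
[([397.0, 1.0, 559.0, 230.0], 0.82)]
base [ 5.1254e+02  3.6000e-01 -1.0700e+00] -61.56 0.016016873743532334
[633.5 -97.7 150.3] 119.23 8.8
57.01620304829319 [-0.82610161 -0.33568632 -2.5599785 ]
[([270.0, 181.0, 318.0, 237.0], 0.61)]
base [ 5.117e+02 -2.100e-01 -1.050e+00] -60.44 0.04232505643340856
[633.8 -97.5 150.4] 119.25 8.9
(array([ 0.0002,  0.145 , -0.0189]), array([-0.17,  0.12,  0.04]))
```

View pics/w8.png

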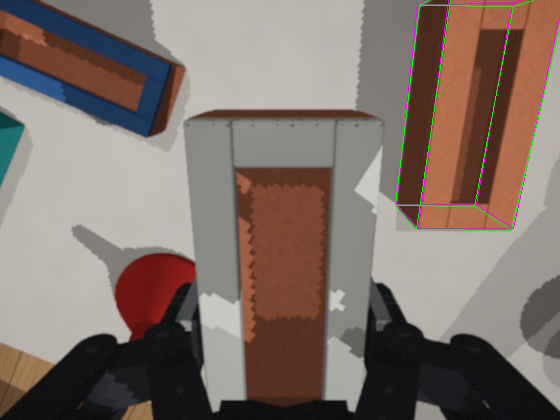

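View pics/s8.png

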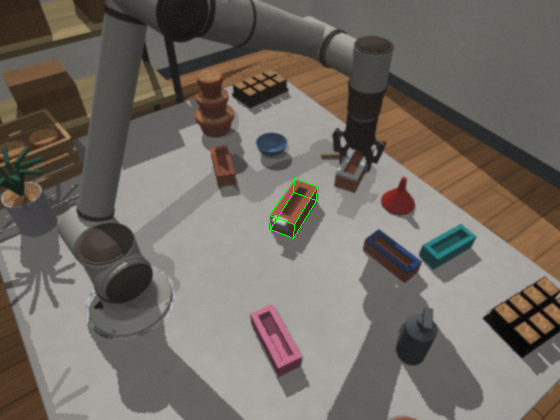

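The refined wrist fit puts the base at about (512, 0.1) with yaw −61°. White is still held squarely. I move to over the target (547, 19.5).

```bash
python3 - <<'E'
from look import *
s=arm.read_state();print(s["position"])
for z in (150,80,40):print(rel(s,(547,19.5,z),np.radians(119.0)))
s8,d8=pickle.load(open("w8.pkl","rb"))
E
```

```text
[633.96505949 -97.32898506 150.33108462]
(array([ 0.0002,  0.1444, -0.0188]), array([0.26, 0.14, 0.04]))
(array([ 0.0702,  0.1445, -0.0189]), array([0.26, 0.14, 0.04]))
(array([ 0.1102,  0.1445, -0.019 ]), array([0.26, 0.14, 0.04]))
```

arm_command(rows=[{"dx":0,"dy":0.04,"dz":-0.005,"wx":0.2,"wy":0.1,"wz":0,"gripper":1},{"dx":0,"dy":0.085,"dz":-0.011,"wx":0.2,"wy":0.1,"wz":0,"gripper":1},{"dx":0,"dy":0.125,"dz":-0.016,"wx":0.2,"wy":0.1,"wz":0,"gripper":1},{"dx":0,"dy":0.1445,"dz":-0.019,"wx":0.2,"wy":0.1,"wz":0,"gripper":1},{"dx":0.02,"dy":0.1445,"dz":-0.019,"wx":0.2,"wy":0.1,"wz":0,"gripper":1},{"dx":0.05,"dy":0.1445,"dz":-0.019,"wx":0.2,"wy":0.1,"wz":0,"gripper":1},{"dx":0.08,"dy":0.1445,"dz":-0.019,"wx":0.2,"wy":0.1,"wz":0,"gripper":1},{"dx":0.1,"dy":0.1445,"dz":-0.019,"wx":0.2,"wy":0.1,"wz":0,"gripper":1}])

```text
clock: 9.8
position: [546.0, 19.4, 48.6]
ee_rot: [-0.178, 0.685, 0.177, 0.684]
contact_force: [-0.1, 0.1, -2.3]
gripper_width: 57.1
```

```bash
python3 - <<'E'
from look import *
s,d,_=look("w9","base",(512,0.1,-1.064),dofit=False)
look("s9","base",(512,0.1,-1.064),cam="side",dofit=False)
s=arm.read_state();print(s["position"],s["gripper_width"],s["contact_force"])
print(rel(s,(547,19.5,34),np.radians(119.0)))
d=get_image("side");x0,y0=240,130;k=5
im=cv2.resize(np.ascontiguousarray(d["img"][y0:y0+120,x0:x0+150,::-1]),None,fx=k,fy=k,interpolation=2)
for n,p,z in(("base",(512,.1,-1.064),0),("white",(*s["position"][:2],yang(s)-np.pi),s["position"][2]+29)):
    q=((proj(box(n,*p,z),d)-[x0,y0]+.5)*k).astype(int)
    for a in range(8):
        for b in range(a):
            if bin(a^b).count("1")==1: cv2.line(im,q[a].tolist(),q[b].tolist(),(0,255,0),1)
cv2.imwrite("pics/s9.png",im)
E
```

```text
[546.   19.4  48.6] 119.05 9.8
[543.9  18.9  45.6] 119.0 9.85
[544.53174853  18.84681982  47.45690545] 57.15401883837258 [-0.59478777 -0.49614816 -1.90728734]
(array([ 0.0134, -0.0006,  0.0026]), array([ 0.03, -0.34, -0.05]))
```

View pics/w9.png

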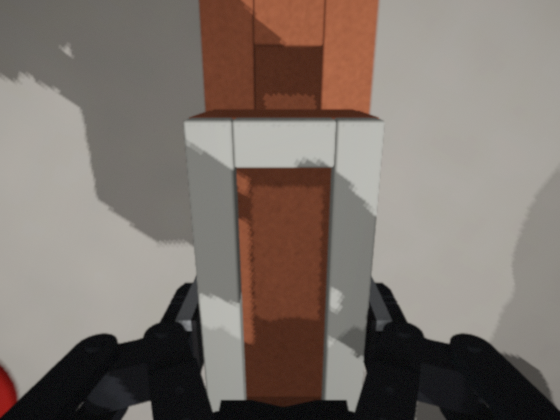

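View pics/s9.png

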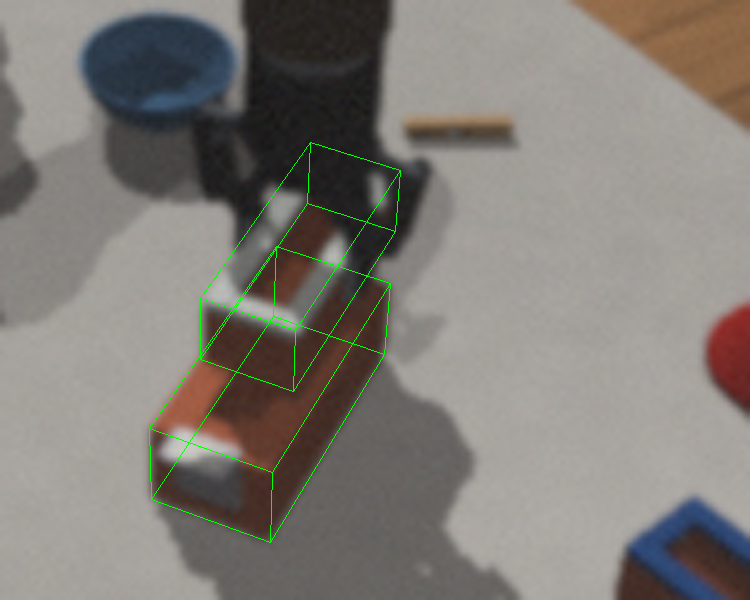

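White hangs parallel over the base, with base lip columns 203–375 and white centred at 285. I lower it gently.

arm_command(rows=[{"dx":0.006,"dy":0,"dz":0.0025,"wx":0,"wy":-0.3,"wz":0,"gripper":1},{"dx":0.009,"dy":0,"dz":0.0025,"wx":0,"wy":-0.3,"wz":0,"gripper":1},{"dx":0.0105,"dy":0,"dz":0.0025,"wx":0,"wy":-0.3,"wz":0,"gripper":1},{"dx":0.0115,"dy":0,"dz":0.0025,"wx":0,"wy":-0.3,"wz":0,"gripper":1},{"dx":0.0125,"dy":0,"dz":0.0025,"wx":0,"wy":-0.3,"wz":0,"gripper":1},{"dx":0.0135,"dy":0,"dz":0.0025,"wx":0,"wy":-0.3,"wz":0,"gripper":1},{"dx":0.0145,"dy":0,"dz":0.0025,"wx":0,"wy":-0.3,"wz":0,"gripper":1},{"dx":0.0145,"dy":0,"dz":0.0025,"wx":0,"wy":-0.3,"wz":0,"gripper":1}])

```text
clock: 10.75
position: [548.4, 20.3, 34.8]
ee_rot: [-0.177, 0.683, 0.178, 0.686]
contact_force: [-0.0, -0.3, -2.7]
gripper_width: 57.1
```

arm_command(rows=[{"dx":0.001,"dy":0,"dz":-0.001,"wx":0,"wy":0,"wz":0,"gripper":1},{"dx":0.0015,"dy":0,"dz":-0.001,"wx":0,"wy":0,"wz":0,"gripper":1},{"dx":0.002,"dy":0,"dz":-0.001,"wx":0,"wy":0,"wz":0,"gripper":1},{"dx":0.0025,"dy":0,"dz":-0.001,"wx":0,"wy":0,"wz":0,"gripper":1},{"dx":0.003,"dy":0,"dz":-0.001,"wx":0,"wy":0,"wz":0,"gripper":1},{"dx":0.003,"dy":0,"dz":-0.001,"wx":0,"wy":0,"wz":0,"gripper":1},{"dx":0.003,"dy":0,"dz":-0.001,"wx":0,"wy":0,"wz":0,"gripper":1},{"dx":0.003,"dy":0,"dz":-0.001,"wx":0,"wy":0,"wz":0,"gripper":1}])

```text
clock: 11.55
position: [547.7, 19.9, 32.1]
ee_rot: [-0.177, 0.683, 0.178, 0.686]
contact_force: [-1.0, 0.4, 1.5]
gripper_width: 57.2
```

arm_command(rows=[{"dx":0.0003,"dy":0,"dz":0,"wx":0,"wy":0,"wz":0,"gripper":1},{"dx":0.0006,"dy":0,"dz":0,"wx":0,"wy":0,"wz":0,"gripper":1},{"dx":0.0009,"dy":0,"dz":0,"wx":0,"wy":0,"wz":0,"gripper":1},{"dx":0.001,"dy":0,"dz":0,"wx":0,"wy":0,"wz":0,"gripper":1},{"dx":0.001,"dy":0,"dz":0,"wx":0,"wy":0,"wz":0,"gripper":1},{"dx":0.001,"dy":0,"dz":0,"wx":0,"wy":0,"wz":0,"gripper":1},{"dx":0.001,"dy":0,"dz":0,"wx":0,"wy":0,"wz":0,"gripper":1},{"dx":0.001,"dy":0,"dz":0,"wx":0,"wy":0,"wz":0,"gripper":1}])

```text
clock: 12.35
position: [547.7, 19.9, 32.1]
ee_rot: [-0.178, 0.683, 0.178, 0.686]
contact_force: [-2.7, 0.4, 6.3]
gripper_width: 57.5
```

Contact: z stopped at 32.1 and the force rose to 6 N. I release.

arm_command(rows=[{"dx":0,"dy":0,"dz":0,"wx":0,"wy":0,"wz":0,"gripper":-1},{"dx":0,"dy":0,"dz":0,"wx":0,"wy":0,"wz":0,"gripper":-1},{"dx":0,"dy":0,"dz":0,"wx":0,"wy":0,"wz":0,"gripper":-1},{"dx":0,"dy":0,"dz":0,"wx":0,"wy":0,"wz":0,"gripper":-1},{"dx":0,"dy":0,"dz":0,"wx":0,"wy":0,"wz":0,"gripper":-1},{"dx":-0.01,"dy":0,"dz":0,"wx":0,"wy":0,"wz":0,"gripper":-1},{"dx":-0.04,"dy":0,"dz":0,"wx":0,"wy":0,"wz":0,"gripper":-1},{"dx":-0.08,"dy":0,"dz":0,"wx":0,"wy":0,"wz":0,"gripper":-1}])

```text
clock: 13.15
position: [546.1, 19.4, 111.9]
ee_rot: [-0.178, 0.685, 0.178, 0.684]
contact_force: [0.7, -0.2, 0.6]
gripper_width: 85.2
```

```bash
python3 - <<'E'
from look import *
s,d,_=look("w10","white",(547,19.5,-1.064),z0=60)
print(s["gripper_width"],s["contact_force"])
# next: over blue, ang 4.6-180
print(rel(s,(s["position"][0],s["position"][1],160),np.radians(119)))
print(rel(s,(624-.08*80*0,-289+60,180),np.radians(4.6-180)))
E
```

```text
[([225.0, 99.0, 346.0, 357.0], 0.69)]
white [549.55  19.97  -1.06] -60.95 0.026772233474498197
[546.1  19.4 111.9] 119.08 13.15
85.22495020870649 [ 0.71938333 -0.22824948  0.63292323]
(array([-0.0481,  0.    , -0.    ]), array([ 0.08, -0.05, -0.01]))
(array([-0.0681, -0.255 , -0.0527]), array([-6.552e+01, -4.000e-02, -4.000e-02]))
```

View pics/w10.png

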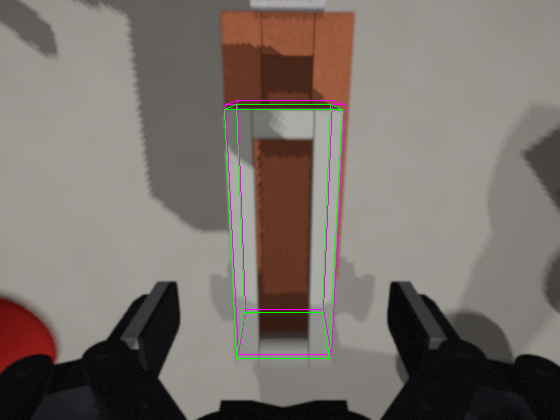

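White sits on the base lip at about (548.5, 20), parallel and clear of the tag. Next is blue.

arm_command(rows=[{"dx":-0.03,"dy":-0.02,"dz":0,"wx":-8,"wy":0,"wz":0,"gripper":-1},{"dx":-0.06,"dy":-0.05,"dz":-0.01,"wx":-16,"wy":0,"wz":0,"gripper":-1},{"dx":-0.068,"dy":-0.09,"dz":-0.018,"wx":-24,"wy":0,"wz":0,"gripper":-1},{"dx":-0.068,"dy":-0.13,"dz":-0.026,"wx":-32,"wy":0,"wz":0,"gripper":-1},{"dx":-0.068,"dy":-0.17,"dz":-0.034,"wx":-40,"wy":0,"wz":0,"gripper":-1},{"dx":-0.068,"dy":-0.21,"dz":-0.042,"wx":-48,"wy":0,"wz":0,"gripper":-1},{"dx":-0.068,"dy":-0.245,"dz":-0.05,"wx":-56,"wy":0,"wz":0,"gripper":-1},{"dx":-0.068,"dy":-0.255,"dz":-0.053,"wx":-64,"wy":0,"wz":0,"gripper":-1}])

```text
clock: 14.05
position: [629.1, -231.5, 186.8]
ee_rot: [0.518, -0.481, -0.511, -0.49]
contact_force: [0.1, 0.5, 0.9]
gripper_width: 85.4
```

```bash
python3 - <<'E'
from look import *
s,d,r=look("w11","blue",(624,-289.2,.08))
if r is None: r=(624,-289.2,.08)
for z in (110,40): print(rel(s,(r[0],r[1],z),r[2]-np.pi))
E
```

```text
[([258.0, 21.0, 328.0, 204.0], 0.59)]
blue [ 6.2594e+02 -2.8925e+02  1.0000e-01] 5.55 0.029836533883510596
[ 629.1 -231.5  186.8] -176.69 14.05
(array([ 0.0766,  0.0078, -0.0576]), array([-2.25,  0.07,  0.93]))
(array([ 0.1465,  0.0089, -0.0577]), array([-2.25,  0.07,  0.93]))
```

View pics/w11.png

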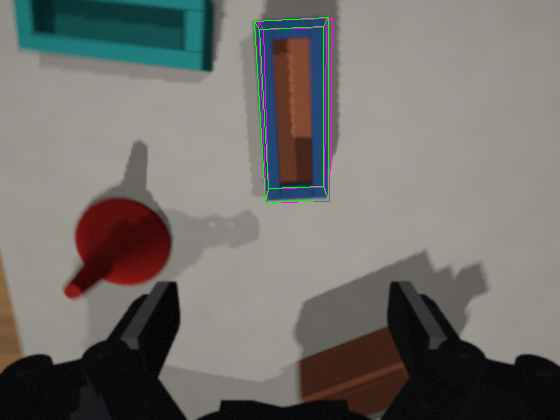

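Blue is at (293,110) in the wrist view and its fit agrees with the side view. Turquoise is separate at (115,35), and the red funnel is well to the left. I move over blue.

arm_command(rows=[{"dx":0.03,"dy":0.008,"dz":-0.04,"wx":-2.2,"wy":0,"wz":0.9,"gripper":-1},{"dx":0.06,"dy":0.008,"dz":-0.058,"wx":-2.2,"wy":0,"wz":0.9,"gripper":-1},{"dx":0.09,"dy":0.0085,"dz":-0.058,"wx":-2.2,"wy":0,"wz":0.9,"gripper":-1},{"dx":0.12,"dy":0.0085,"dz":-0.058,"wx":-2.2,"wy":0,"wz":0.9,"gripper":-1},{"dx":0.14,"dy":0.009,"dz":-0.058,"wx":-2.2,"wy":0,"wz":0.9,"gripper":-1},{"dx":0.14,"dy":0.009,"dz":-0.058,"wx":-2.2,"wy":0,"wz":0.9,"gripper":-1},{"dx":0.14,"dy":0.009,"dz":-0.058,"wx":-2.2,"wy":0,"wz":0.9,"gripper":-1},{"dx":0.14,"dy":0.009,"dz":-0.058,"wx":-2.2,"wy":0,"wz":0.9,"gripper":-1}])

```text
clock: 14.95
position: [626.3, -287.8, 48.7]
ee_rot: [0.523, -0.476, -0.521, -0.478]
contact_force: [0.5, 0.5, -0.6]
gripper_width: 85.4
```

```bash
python3 - <<'E'
from look import *
s,d,r=look("w12","blue",(626,-289.3,.095))
if r is None: r=(626,-289.3,.095)
for z in (0,-30): print(rel(s,(r[0],r[1],z),r[2]-np.pi))
E
```

```text
[([230.0, 99.0, 346.0, 359.0], 0.82)]
blue [ 6.2593e+02 -2.8929e+02  9.0000e-02] 5.4 0.023545216714982664
[ 626.3 -287.8   48.7] -174.8 14.95
(array([ 0.0487,  0.0007, -0.0015]), array([-0.2 ,  0.02,  0.2 ]))
(array([ 0.0787,  0.0008, -0.0015]), array([-0.2 ,  0.02,  0.2 ]))
```

View pics/w12.png

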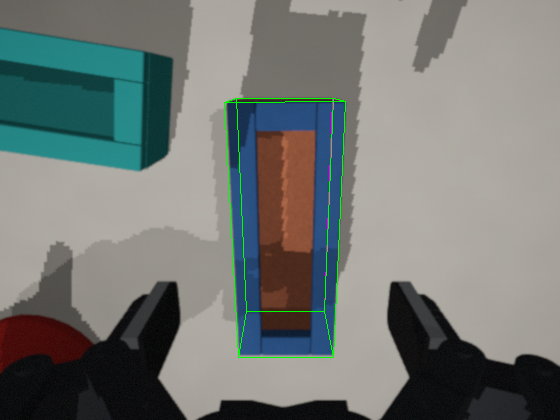

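Jaws are centred on blue (232–346). I lower and grip.

arm_command(rows=[{"dx":0.025,"dy":0.001,"dz":-0.0015,"wx":-0.2,"wy":0,"wz":0.2,"gripper":-1},{"dx":0.05,"dy":0.001,"dz":-0.0015,"wx":-0.2,"wy":0,"wz":0.2,"gripper":-1},{"dx":0.07,"dy":0.001,"dz":-0.0015,"wx":-0.2,"wy":0,"wz":0.2,"gripper":-1},{"dx":0.078,"dy":0.001,"dz":-0.0015,"wx":-0.2,"wy":0,"wz":0.2,"gripper":-1},{"dx":0.078,"dy":0.001,"dz":-0.0015,"wx":-0.2,"wy":0,"wz":0.2,"gripper":-1},{"dx":0.078,"dy":0.001,"dz":-0.0015,"wx":-0.2,"wy":0,"wz":0.2,"gripper":1},{"dx":0.078,"dy":0.001,"dz":-0.0015,"wx":-0.2,"wy":0,"wz":0.2,"gripper":1},{"dx":0.078,"dy":0.001,"dz":-0.0015,"wx":-0.2,"wy":0,"wz":0.2,"gripper":1}])

```text
clock: 15.85
position: [626.8, -289.7, -27.5]
ee_rot: [0.524, -0.475, -0.522, -0.476]
contact_force: [0.3, 1.0, 4.2]
gripper_width: 57.1
```

arm_command(rows=[{"dx":0,"dy":0,"dz":0,"wx":0,"wy":0,"wz":0,"gripper":1},{"dx":0,"dy":0,"dz":0,"wx":0,"wy":0,"wz":0,"gripper":1},{"dx":0,"dy":0,"dz":0,"wx":0,"wy":0,"wz":0,"gripper":1},{"dx":0,"dy":0,"dz":0,"wx":0,"wy":0,"wz":0,"gripper":1},{"dx":-0.01,"dy":0,"dz":0,"wx":0,"wy":0,"wz":0,"gripper":1},{"dx":-0.04,"dy":0,"dz":0,"wx":0,"wy":0,"wz":0,"gripper":1},{"dx":-0.08,"dy":0,"dz":0,"wx":0,"wy":0,"wz":0,"gripper":1},{"dx":-0.12,"dy":0,"dz":0,"wx":0,"wy":0,"wz":0,"gripper":1}])

```text
clock: 16.65
position: [625.6, -289.6, 93.1]
ee_rot: [0.523, -0.476, -0.523, -0.476]
contact_force: [2.1, 0.0, -3.4]
gripper_width: 57.2
```

```bash
python3 - <<'E'
from look import *
s=arm.read_state();print(s["position"],s["gripper_width"],s["contact_force"])
# beside the base: base -150*xbase dir + 60 along
print(rel(s,(512+.8743*60+.4854*160,.1+.4854*60-.8743*160,190),np.radians(119)))
E
```

```text
[ 625.64742661 -289.58496283   93.1261617 ] 57.225276227190164 [ 2.09717392  0.02585422 -3.38226365]
(array([-0.0968, -0.0334,  0.1766]), array([6.641e+01, 4.000e-02, 4.000e-02]))
```

arm_command(rows=[{"dx":-0.04,"dy":0,"dz":0.005,"wx":8,"wy":0,"wz":0,"gripper":1},{"dx":-0.08,"dy":-0.005,"dz":0.025,"wx":16,"wy":0,"wz":0,"gripper":1},{"dx":-0.097,"dy":-0.01,"dz":0.055,"wx":24,"wy":0,"wz":0,"gripper":1},{"dx":-0.097,"dy":-0.018,"dz":0.09,"wx":32,"wy":0,"wz":0,"gripper":1},{"dx":-0.097,"dy":-0.024,"dz":0.125,"wx":40,"wy":0,"wz":0,"gripper":1},{"dx":-0.097,"dy":-0.03,"dz":0.155,"wx":48,"wy":0,"wz":0,"gripper":1},{"dx":-0.097,"dy":-0.033,"dz":0.172,"wx":56,"wy":0,"wz":0,"gripper":1},{"dx":-0.097,"dy":-0.0335,"dz":0.1765,"wx":64,"wy":0,"wz":0,"gripper":1}])

```text
clock: 17.45
position: [642.0, -108.4, 190.1]
ee_rot: [-0.19, 0.681, 0.191, 0.681]
contact_force: [-0.4, -0.3, -3.2]
gripper_width: 57.1
```

arm_command(rows=[{"dx":0,"dy":0,"dz":0,"wx":3,"wy":0,"wz":0,"gripper":1},{"dx":0,"dy":0,"dz":0,"wx":3,"wy":0,"wz":0,"gripper":1},{"dx":0,"dy":0,"dz":0,"wx":3,"wy":0,"wz":0,"gripper":1},{"dx":0,"dy":0,"dz":0,"wx":3,"wy":0,"wz":0,"gripper":1},{"dx":0,"dy":0,"dz":0,"wx":3,"wy":0,"wz":0,"gripper":1},{"dx":0,"dy":0,"dz":0,"wx":3,"wy":0,"wz":0,"gripper":1},{"dx":0,"dy":0,"dz":0,"wx":3,"wy":0,"wz":0,"gripper":1},{"dx":0,"dy":0,"dz":0,"wx":3,"wy":0,"wz":0,"gripper":1}])

```text
clock: 18.25
position: [642.0, -108.5, 190.0]
ee_rot: [-0.172, 0.686, 0.173, 0.686]
contact_force: [0.3, -0.5, -3.8]
gripper_width: 57.3
```

```bash
python3 - <<'E'
from look import *
s,d,_=look("w13","white",(548.3,20,-1.064),z0=60);print(s["gripper_width"],s["contact_force"])
look("s13","white",(548.3,20,-1.064),z0=60,cam="side")
look("t13","white",(548.3,20,-1.064),z0=60,cam="top")
for z in (190,130):print(rel(s,(512,.1,z),np.radians(119.0)))
E
```

```text
[([0.0, 92.0, 65.0, 249.0], 0.73), ([424.0, 60.0, 560.0, 266.0], 0.56), ([188.0, 110.0, 381.0, 413.0], 0.36)]
white [549.83  19.22  -1.06] -60.57 0.024763705103969746
[ 642.  -108.5  190. ] 118.23 18.25
57.29854657092294 [ 0.28361459 -0.54063894 -3.81236315]
[([282.0, 161.0, 319.0, 212.0], 0.91), ([250.0, 302.0, 302.0, 374.0], 0.68), ([417.0, 222.0, 476.0, 273.0], 0.61)]
white [549.3   18.3   -1.04] -59.73 0.045762711864406724
[ 642.  -108.4  190. ] 118.23 18.35
[([387.0, 64.0, 415.0, 128.0], 0.81), ([357.0, 286.0, 420.0, 314.0], 0.72), ([255.0, 144.0, 288.0, 209.0], 0.55)]
white [548.55  18.13  -1.1 ] -63.3 0.41257774706288874
[ 642.  -108.4  190. ] 118.23 18.45
(array([ 1.000e-04,  1.572e-01, -6.310e-02]), array([-0.77,  0.04, -0.04]))
(array([ 0.0601,  0.1571, -0.0632]), array([-0.77,  0.04, -0.04]))
```

View pics/w13.png

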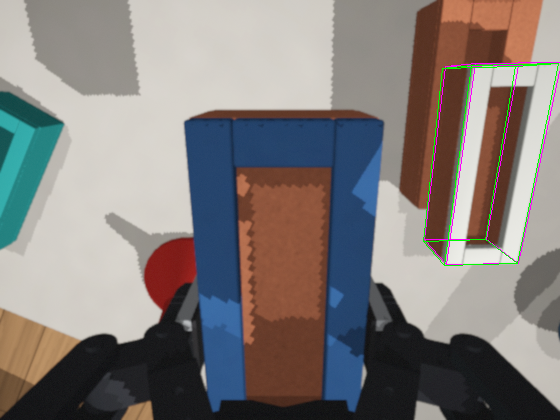

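View pics/s13.png

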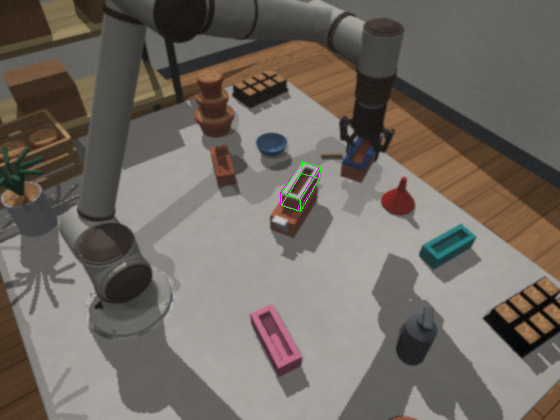

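White reads about (549, 19.5), which is +42 mm along the base and 1 mm across. Blue is held squarely. I move it over the base centre and lower to just above.

arm_command(rows=[{"dx":0,"dy":0.045,"dz":-0.018,"wx":-0.8,"wy":0,"wz":0,"gripper":1},{"dx":0,"dy":0.09,"dz":-0.036,"wx":-0.8,"wy":0,"wz":0,"gripper":1},{"dx":0,"dy":0.13,"dz":-0.052,"wx":-0.8,"wy":0,"wz":0,"gripper":1},{"dx":0.01,"dy":0.157,"dz":-0.063,"wx":-0.8,"wy":0,"wz":0,"gripper":1},{"dx":0.04,"dy":0.157,"dz":-0.063,"wx":-0.8,"wy":0,"wz":0,"gripper":1},{"dx":0.07,"dy":0.157,"dz":-0.063,"wx":-0.8,"wy":0,"wz":0,"gripper":1},{"dx":0.09,"dy":0.157,"dz":-0.063,"wx":-0.8,"wy":0,"wz":0,"gripper":1},{"dx":0.09,"dy":0.157,"dz":-0.063,"wx":-0.8,"wy":0,"wz":0,"gripper":1}])

```text
clock: 19.35
position: [509.8, -0.2, 97.6]
ee_rot: [-0.177, 0.687, 0.178, 0.682]
contact_force: [-0.8, -0.1, -3.3]
gripper_width: 57.3
```

```bash
python3 - <<'E'
from look import *
s,d,_=look("w14","white",(512,0.1,-1.064),dofit=False)
d=get_image("side");s=arm.read_state();print(s["position"],s["gripper_width"],s["contact_force"])
print(rel(s,(512.5,-.1,82),np.radians(119.0)))
x0,y0=240,130;k=5
im=cv2.resize(np.ascontiguousarray(d["img"][y0:y0+120,x0:x0+150,::-1]),None,fx=k,fy=k,interpolation=2)
for n,p,z in(("base",(512,.1,-1.064),0),("white",(549,19.5,-1.06),60),("blue",(*s["position"][:2],yang(s)-np.pi),s["position"][2]+29)):
    q=((proj(box(n,*p,z),d)-[x0,y0]+.5)*k).astype(int)
    for a in range(8):
        for b in range(a):
            if bin(a^b).count("1")==1: cv2.line(im,q[a].tolist(),q[b].tolist(),(0,255,0),1)
cv2.imwrite("pics/s14.png",im)
E
```

```text
[ 5.098e+02 -2.000e-01  9.760e+01] 119.02 19.35
[5.13003045e+02 2.03090163e-01 1.00865959e+02] 57.21153026366577 [ 0.93650529 -0.54907753 -2.2955704 ]
(array([ 0.0189, -0.    , -0.0006]), array([0.06, 0.08, 0.02]))
```

View pics/w14.png

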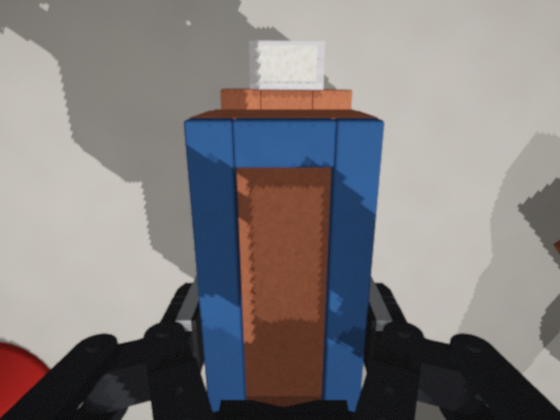

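View pics/s14.png

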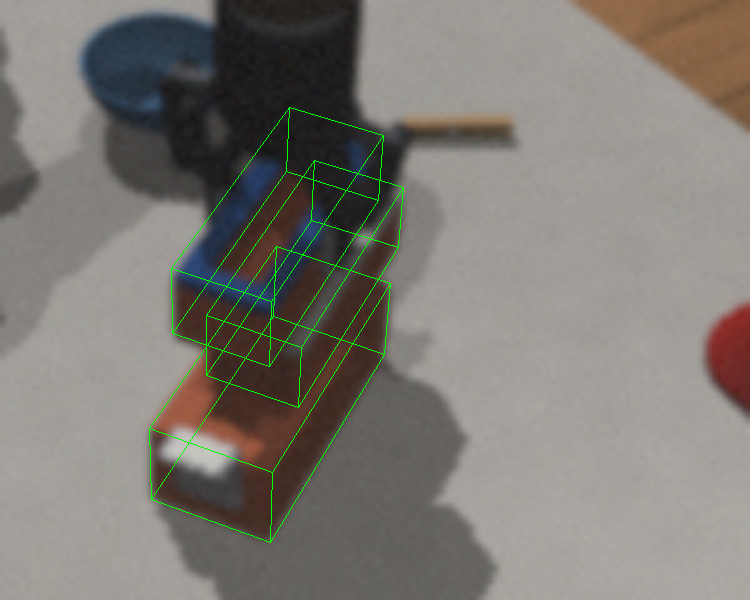

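Blue is parallel above white and straight over the base, with its underside about 20 mm above white's lip. I lower it.

arm_command(rows=[{"dx":0.004,"dy":0,"dz":0,"wx":0,"wy":0,"wz":0,"gripper":1},{"dx":0.008,"dy":0,"dz":0,"wx":0,"wy":0,"wz":0,"gripper":1},{"dx":0.011,"dy":0,"dz":0,"wx":0,"wy":0,"wz":0,"gripper":1},{"dx":0.013,"dy":0,"dz":0,"wx":0,"wy":0,"wz":0,"gripper":1},{"dx":0.015,"dy":0,"dz":0,"wx":0,"wy":0,"wz":0,"gripper":1},{"dx":0.0165,"dy":0,"dz":0,"wx":0,"wy":0,"wz":0,"gripper":1},{"dx":0.0165,"dy":0,"dz":0,"wx":0,"wy":0,"wz":0,"gripper":1},{"dx":0.0165,"dy":0,"dz":0,"wx":0,"wy":0,"wz":0,"gripper":1}])

```text
clock: 20.25
position: [513.1, 0.2, 84.4]
ee_rot: [-0.177, 0.684, 0.177, 0.685]
contact_force: [0.4, 0.7, -3.9]
gripper_width: 57.1
```

```bash
python3 - <<'E'
from look import *
s=arm.read_state();print(s["position"],s["contact_force"],rel(s,(512.5,-.1,81),np.radians(119.0)))
E
```

```text
[5.13079296e+02 1.92224630e-01 8.43659968e+01] [ 0.42533241  0.68851687 -3.89438803] (array([ 0.0034,  0.    , -0.0007]), array([0.07, 0.08, 0.02]))
```

arm_command(rows=[{"dx":0.001,"dy":0,"dz":-0.0005,"wx":0,"wy":0,"wz":0,"gripper":1},{"dx":0.0015,"dy":0,"dz":-0.0005,"wx":0,"wy":0,"wz":0,"gripper":1},{"dx":0.002,"dy":0,"dz":-0.0005,"wx":0,"wy":0,"wz":0,"gripper":1},{"dx":0.0025,"dy":0,"dz":-0.0005,"wx":0,"wy":0,"wz":0,"gripper":1},{"dx":0.003,"dy":0,"dz":-0.0005,"wx":0,"wy":0,"wz":0,"gripper":1},{"dx":0.0035,"dy":0,"dz":-0.0005,"wx":0,"wy":0,"wz":0,"gripper":1},{"dx":0.0035,"dy":0,"dz":-0.0005,"wx":0,"wy":0,"wz":0,"gripper":1},{"dx":0.0035,"dy":0,"dz":-0.0005,"wx":0,"wy":0,"wz":0,"gripper":1}])

```text
clock: 21.05
position: [512.7, -0.0, 80.9]
ee_rot: [-0.177, 0.684, 0.177, 0.685]
contact_force: [-0.5, 0.3, -3.6]
gripper_width: 57.1
```

No contact yet, so I lower slowly.

arm_command(rows=[{"dx":0.0004,"dy":0,"dz":0,"wx":0,"wy":0,"wz":0,"gripper":1},{"dx":0.0008,"dy":0,"dz":0,"wx":0,"wy":0,"wz":0,"gripper":1},{"dx":0.0012,"dy":0,"dz":0,"wx":0,"wy":0,"wz":0,"gripper":1},{"dx":0.0015,"dy":0,"dz":0,"wx":0,"wy":0,"wz":0,"gripper":1},{"dx":0.0015,"dy":0,"dz":0,"wx":0,"wy":0,"wz":0,"gripper":1},{"dx":0.0015,"dy":0,"dz":0,"wx":0,"wy":0,"wz":0,"gripper":1},{"dx":0.0015,"dy":0,"dz":0,"wx":0,"wy":0,"wz":0,"gripper":1},{"dx":0.0015,"dy":0,"dz":0,"wx":0,"wy":0,"wz":0,"gripper":1}])

```text
clock: 21.85
position: [512.8, -0.0, 80.5]
ee_rot: [-0.178, 0.684, 0.177, 0.685]
contact_force: [-3.1, 0.5, 5.4]
gripper_width: 56.9
```

Contact at z 80.5, with the force going from −3.6 to +5.4 N. I release and rise.

arm_command(rows=[{"dx":0,"dy":0,"dz":0,"wx":0,"wy":0,"wz":0,"gripper":-1},{"dx":0,"dy":0,"dz":0,"wx":0,"wy":0,"wz":0,"gripper":-1},{"dx":0,"dy":0,"dz":0,"wx":0,"wy":0,"wz":0,"gripper":-1},{"dx":0,"dy":0,"dz":0,"wx":0,"wy":0,"wz":0,"gripper":-1},{"dx":0,"dy":0,"dz":0,"wx":0,"wy":0,"wz":0,"gripper":-1},{"dx":-0.01,"dy":0,"dz":0,"wx":0,"wy":0,"wz":0,"gripper":-1},{"dx":-0.04,"dy":0,"dz":0,"wx":0,"wy":0,"wz":0,"gripper":-1},{"dx":-0.08,"dy":0,"dz":0,"wx":0,"wy":0,"wz":0,"gripper":-1}])

```text
clock: 22.65
position: [511.3, -0.4, 160.4]
ee_rot: [-0.178, 0.685, 0.177, 0.684]
contact_force: [1.2, 0.3, 0.2]
gripper_width: 85.1
```

arm_command(rows=[{"dx":-0.04,"dy":0,"dz":0,"wx":0,"wy":0,"wz":0,"gripper":-1},{"dx":-0.07,"dy":0,"dz":0.02,"wx":0,"wy":0,"wz":0,"gripper":-1},{"dx":-0.07,"dy":-0.03,"dz":0.04,"wx":0,"wy":0,"wz":0,"gripper":-1},{"dx":-0.07,"dy":-0.07,"dz":0.06,"wx":0,"wy":0,"wz":0,"gripper":-1},{"dx":-0.07,"dy":-0.11,"dz":0.06,"wx":0,"wy":0,"wz":0,"gripper":-1},{"dx":-0.07,"dy":-0.14,"dz":0.06,"wx":0,"wy":0,"wz":0,"gripper":-1},{"dx":-0.07,"dy":-0.14,"dz":0.06,"wx":0,"wy":0,"wz":0,"gripper":-1},{"dx":-0.07,"dy":-0.14,"dz":0.06,"wx":0,"wy":0,"wz":0,"gripper":-1}])

```text
clock: 23.45
position: [631.9, -94.1, 230.2]
ee_rot: [-0.177, 0.686, 0.177, 0.684]
contact_force: [-1.0, -1.3, -0.3]
gripper_width: 85.6
```

```bash
python3 - <<'E'
from look import *
s,_,_=look("w16","blue",(512.5,0,-1.064),z0=108);print(s["gripper_width"],s["contact_force"])
_,d,_=look("s16","blue",(512.5,0,-1.064),z0=108,cam="side")
_,t,_=look("t16","blue",(512.5,0,-1.064),z0=108,cam="top")
for c,n,x0,y0 in((d,"s16c",240,120),(t,"t16c",210,130)):
    im=cv2.resize(np.ascontiguousarray(c["img"][y0:y0+120,x0:x0+150,::-1]),None,fx=5,fy=5,interpolation=2)
    for nn,p,z in(("base",(512,.1,-1.064),0),("white",(549,19.5,-1.06),60),("blue",(512.5,0,-1.064),108)):
        q=((proj(box(nn,*p,z),c)-[x0,y0]+.5)*5).astype(int)
        for a in range(8):
            for b in range(a):
                if bin(a^b).count("1")==1: cv2.line(im,q[a].tolist(),q[b].tolist(),(0,255,0),1)
    cv2.imwrite(f"pics/{n}.png",im)
E
```

```text
[([414.0, 4.0, 553.0, 230.0], 0.7)]
blue [ 5.1552e+02 -4.9000e-01 -1.0600e+00] -60.84 0.035377168212989085
[631.9 -94.1 230.2] 119.0 23.45
85.60380032097683 [-1.014692   -1.26183409 -0.30254231]
[([272.0, 160.0, 317.0, 205.0], 0.75)]
blue [512.16  -2.4   -1.08] -61.86 0.02844311377245512
[631.6 -93.  230.7] 119.11 23.55
[([248.0, 159.0, 292.0, 220.0], 0.72)]
blue [513.14   0.58  -1.05] -60.17 0.06230333543108868
[631.7 -92.6 230.9] 119.15 23.65
```

View pics/s16c.png

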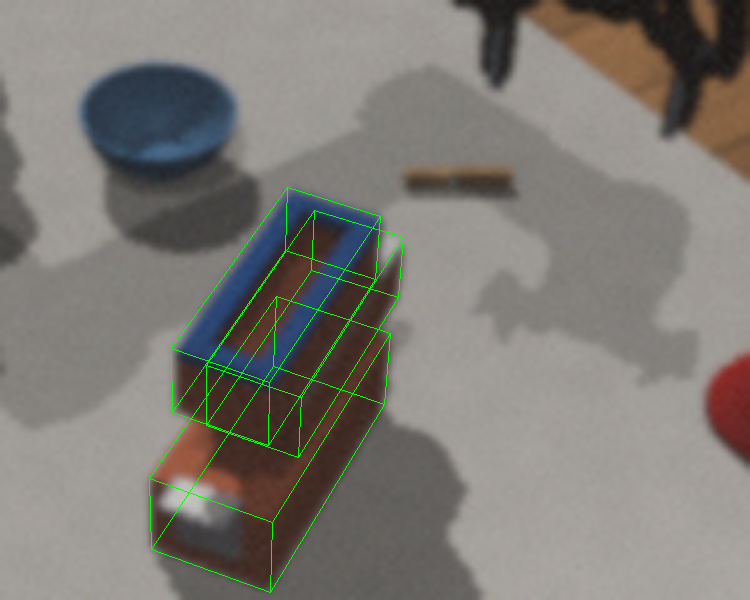

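View pics/t16c.png

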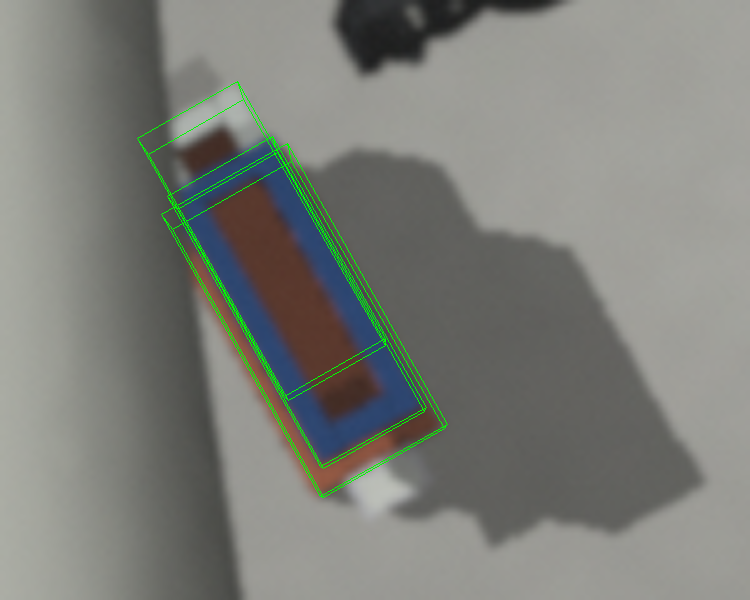

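View pics/w16.png

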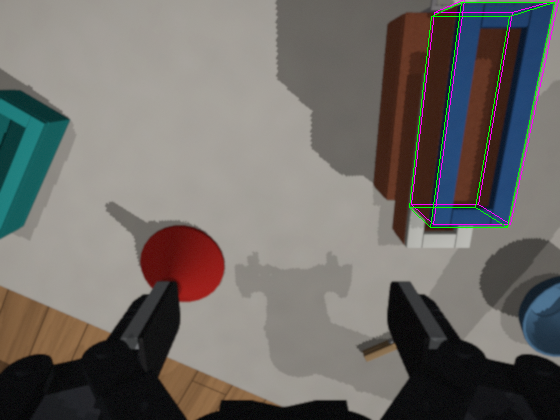

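The stack stands as asked: blue is over the base, and white's end shows about 4 cm beyond it on the side away from the tag. I hand it in.

```bash
python3 - <<'E'
from bench import arm
print(arm.job_done(),arm.read_state()["clock"])
E
```

```text
the job is handed in; nothing more can be done
the job is handed in; nothing more can be done
```

The zigzag planter is built and handed in, at about 24 s on the clock. Each trough was lowered in small steps until the force showed it resting (5–6 N), and only then released.

**White on the base:** about +42 mm along the base, away from the tag holder, and about 1 mm off centre across it. This was measured before blue went on; afterwards I only checked the picture, which shows it unmoved.

**Blue on white:** three camera fits put it within about 1–4 mm of straight above the base and within 1° of parallel. The three disagree by about 3 mm, with x between 512 and 515.5 and y between −2.4 and +0.6.

**Spare and look-alikes:** I never reached for any of them. I took no final measurement of the spare.

**What went wrong:** the first grasp on white closed on nothing, without moving it. The pictures showed the fingertips about 42 mm behind the reported TCP. I allowed for that, and both later grasps held at about 57 mm opening. One late top-view fit of white was poor because it was partly hidden, so I did not use it.

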